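# Steer the alignment laser onto the target cross

## Task

Align the laser on the breadboard: take the cross target from between the two tip boxes and stand it squarely in its nest in front of the detector, cross towards the mirror; only when it stands there, press the laser's red button until it clicks and stays in; then turn the two screws on top of the mirror mount until the red spot lies on the centre of the cross, inside the small ring. Keep your fingers off the mirror, do not tip the target over, and leave the tip boxes and the dye bottle where they stand.

Things in the scene. Friction and masses are not known exactly. Their poses are not given: they have to be found in the camera images.
- breadboard: Grey optical breadboard with a grid of holes, 300 x 300 x 12 mm, fixed on the bench (place and yaw vary); origin under its centre. In its frame (x away from the robot, y left, mm): mirror centre (-105, -30), nest (65, -30), detector x 89..148, y -52..-8, laser x -124..-86, y 45..145, housing to 92 mm above the origin. Top area x -40..110, y 45..140 is free of parts
- target: Loose alignment target, L of metal, 0.22 kg. Origin under the centre of its foot (36 mm in x, 50 in y, 8 high); upright plate x +8..+18 mm, y -25..25, 86 mm high, white with a black cross on its -x face. Starts between the tip boxes, cross roughly away from the robot; they are 6-9 mm from its +y and -y edges: there fingers fit only before and behind the plate
- cross (a point): Centre of the cross on the target's white -x face, 60 mm above the target's underside; round it a small black ring of 16 mm diameter (and a larger one of 32 mm). Axes as the target's
- nest (a point): Centre of the nest floor, on the board's top; axes as the board's. Target is home with its origin here, same axes, foot flat. Rails 4 mm high: at both sides, 58 mm apart, and one 4 mm behind the foot (+x); open to -x. The black detector (44 mm wide, 90 high) stands 6.5 mm behind the plate of a target at home: no finger fits between them; the plate's side edges are open
- button (a joint): The laser's red latching push button, 20 mm across, on top of the laser; m pressed down, 0 = out (off). Resistance starts at 2 N, peaks at about 4 N after 1.2 mm, is gone past 3 mm; then it snaps to its stop at 6 mm and stays in (on)
- button_top (a point): Centre of the red button's top, 106 mm above the breadboard's origin when out (moves with it); the steel bezel round it is 11 mm lower
- pitch_screw (a joint): Mirror screw with the BLUE cap, rad, positive anticlockwise seen from above. Clockwise raises the spot on the target, 7 mm per rad; anticlockwise lowers it. Upright knurled steel knob, 20 mm diameter, 24 mm high; stays where left (0.015 N m friction), stops at +-5
- yaw_screw (a joint): Mirror screw with the YELLOW cap, rad, positive anticlockwise seen from above. Anticlockwise moves the spot to board +y (left seen from the mirror), 7 mm per rad; clockwise to the right. Knob as the other
- pitch_screw_top (a point): Centre of the blue-capped knob's top, on its axis (138 mm above the breadboard's origin); the mount's top lies 28 mm lower. The two knobs are 54 mm apart
- yaw_screw_top (a point): Centre of the yellow-capped knob's top, on its axis, same height
- spot (a point): Centre of the red laser spot (7 mm) where the beam meets the face of a target at home. Hidden, 23 mm behind that face (+x), while the laser is off; comes forward when on. Sideways place and height follow the screws and are true at all times. Starts 7 to 15 mm low and 7 to 15 mm to the right (board -y) of the cross of a target at home
- mirror: Mirror, 52 mm across, in a 72 x 72 mm plate on the mount, at 45 degrees on the board, facing +x +y; origin at the centre of its face, 72 mm above the breadboard's origin. The mount behind it carries the screws. Not to be touched
- tip_box_blue: Blue pipette-tip box with clear lid, 88 x 124 x 87 mm, 0.35 kg, loose; origin under its centre. Stands at one side edge of the target, its 124 mm length across the row (which box is at which side varies)
- tip_box_black: Black pipette-tip box with clear lid, same size, at the other side edge of the target
- dye_bottle: Small brown bottle with white cap, 30 mm diameter, 72 mm high, loose, standing on the breadboard at its right (-y) part; origin under its centre

How it is judged:
By the outcome, as a careful person would: the job done as asked, in the order asked, and still so for the second after the job is handed in, with the robot touching nothing.
It also fails if it takes over 72 s, if anything falls off the work surface, if the arm or the gripper's body presses on something with over 40 N, if the wrist force passes 120 N, or if a joint passes its speed limit or range.

## Robot

A 6-joint arm with a two-finger parallel gripper is mounted at the origin on a cart in front of the work surface, level with it; the furniture and walls round the work are solid. World frame = base frame: x ahead of the robot, y to its left, z up, the work surface at z = 0. Lengths are in m, angles in rad, forces in N, time in s.
With the tool pointing down it reaches from about 0.375 to 0.75 m from the base axis. Payload 9 kg.
Tool frame: the origin (TCP) lies between the finger pads; the fingertips stand 14 mm ahead of it and the grasp point (between the pads) lies 5 mm behind it; z points along the fingers, y is the line along which they close (so a half turn about z gives the same grasp; the last joint's range is limited). The gripper opens to 85 mm and grips with 20 to 120 N. Pads are 22 mm wide; open, the fingers measure 114 mm over their backs; the gripper's body (76 mm by 85 mm) begins 54 mm behind the grasp point. The pads swing forward as they close: fully open they stand 13 mm farther back than shut.
Start: joints at [1.107, 0.104, 0.097, 1.564, 0, 1.353], TCP at [0.146, 0.582, 0.245] pointing down, gripper open.
Joint ranges: [-2.99, 2.99], [-0.84, 1.86], [-1.1, 1.16], [-1.84, 2.11], [-1.51, 1.56], [-3.14, 3.14]. Speed limits (rad/s): [2.22, 2.22, 2.57, 3.14, 3.14, 3.14].

## Interface

Orientations are given as a unit quaternion [w, x, y, z].
In Python, from rig import bot gives the robot as it stands.
- The arm moves only by the shell command python3 drive.py 'ROWS' [OPENING] [FORCE]. ROWS is a JSON list of rows, 1 to 20 of them, each of 6 numbers: dx, dy, dz in m, then a rotation vector rx, ry, rz in rad; each row shifts and turns the commanded pose from where the row before left it, along the tool's axes as they then stand; what a row does not reach is not made up. A row lasts 1/12 s, in which the tool goes at most 0.0417 m and 0.125 rad, less where a joint would pass 70% of its speed; a pose out of reach is approached as far as the arm can. OPENING is the finger opening in m, set as the command begins (- or left out keeps the last). The fingers move at their own pace and stop on an object; FORCE is the grip in N (left out, the last holds). Time passes only in rows, so rows that do not move let the fingers close. It prints the time, the measured TCP pose, the force, the opening and the grip force at its end.
- bot.get_state(): the state, without advancing time (a new reading comes with each control period).
- bot.get_image(name): name is "scene" or "top"; returns the picture (480x640x3 uint8, red, green, blue); there is no depth.
- bot.get_calibration(name): a dict with "fx", "fy", "cx", "cy" (pixels), "dist_coeffs" ([k1, k2, p1, p2, k3] as OpenCV has them; the pictures are not rectified), "extrinsics" (4x4, takes a point from camera to world coordinates). Camera axes: x right, y up, looking along -z (the intrinsics and any distortion apply to the point x, -y, -z); pixel columns grow to the right and rows downward; lengths in m; the calibration is good to about 2 mm. A picture is of the moment at which its call begins. get_calibration takes no time and is no camera call.
- bot.job_done(): hands the job in; it is judged then, once.
The state is a dict: "time": time; "joints": joint angles; "dq": joint speeds; "effort": joint torques, N m; "tcp_pos": TCP position; "tool_rot": TCP orientation; "force": force on the tool from outside, world axes, zero at the start; "wrist_torque": the same for the moment, N m; "opening": finger opening in m; "grasp_force": force on a finger pad.
Only numpy, scipy, OpenCV 4.12 (cv2) and the standard library are available. Lean on these libraries where they do the work, as an engineer would, in place of code of your own. Each camera call takes 0.05 s, during which the arm holds its last target. There are 200 camera calls.

## Working session

There is one attempt and no reset: what is moved stays moved. The work goes in short steps, Python scripts to look and compute and a shell command to move; the robot and the scene stay as the last step left them, time stands still between calls to the robot, and variables do not carry over. Pictures are saved under pics/ and viewed, at most 10 in all, crops included, and the job is handed in when it is done.

```bash
ls; mkdir -p pics; python3 - <<'E'
from rig import bot
import cv2,numpy as np
for n in("scene","top"):
    im=bot.get_image(n); cv2.imwrite(f"pics/{n}0.png",im[:,:,::-1])
    c=bot.get_calibration(n); print(n,{k:(np.round(v,4).tolist()) for k,v in c.items()})
print(bot.get_state())
E
```

```text
drive.py
pics
rig.py
scene {'fx': 602.8175, 'fy': 602.8175, 'cx': 314.1945, 'cy': 236.4942, 'dist_coeffs': [-0.0465, 0.0, 0.0, 0.0, 0.0], 'extrinsics': [[0.6933, 0.3479, -0.6312, -0.1667], [-0.7207, 0.3417, -0.6032, -0.8163], [0.0058, 0.873, 0.4876, 0.6991], [0.0, 0.0, 0.0, 1.0]]}
top {'fx': 543.9721, 'fy': 543.9721, 'cx': 312.4605, 'cy': 233.0445, 'dist_coeffs': [-0.1675, 0.0, 0.0, 0.0, 0.0], 'extrinsics': [[0.0096, 0.9872, -0.1592, 0.3492], [-0.9998, 0.0063, -0.0212, -0.1189], [-0.02, 0.1594, 0.987, 1.399], [0.0, 0.0, 0.0, 1.0]]}
{'time': 0.1, 'joints': array([ 1.10732139e+00,  1.04648697e-01,  9.65659363e-02,  1.56388949e+00,
       -8.05787889e-06,  1.35314356e+00]), 'dq': array([-0.0008509 , -0.00100483, -0.00070077, -0.00023672,  0.00033747,
       -0.0011935 ]), 'effort': array([ 6.99268130e-03, -5.58205891e+01,  5.04721212e+01,  1.29957331e-02,
       -2.22213148e-04,  1.41030151e-05]), 'tcp_pos': array([0.1458536 , 0.58172249, 0.24460514]), 'tool_rot': array([-1.92592842e-04,  1.22601823e-01,  9.92455766e-01, -5.55539388e-04]), 'force': array([0.85607219, 0.35707953, 0.64074192]), 'wrist_torque': array([-0.02999885,  0.02198983,  0.00618405]), 'grasp_force': 0.0, 'opening': 0.08519078098212239}
```

View pics/scene0.png

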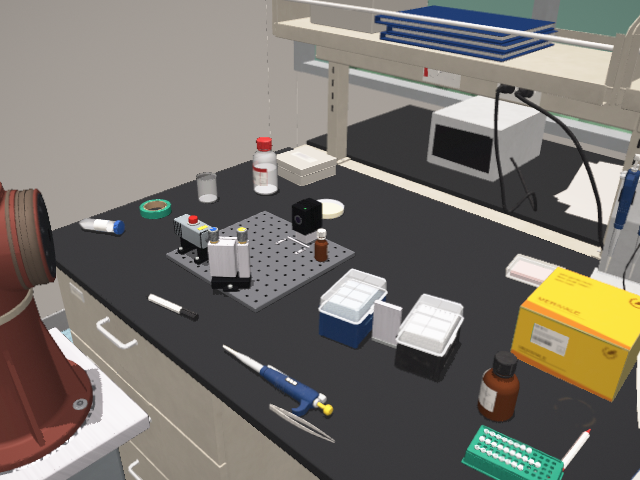

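View pics/top0.png

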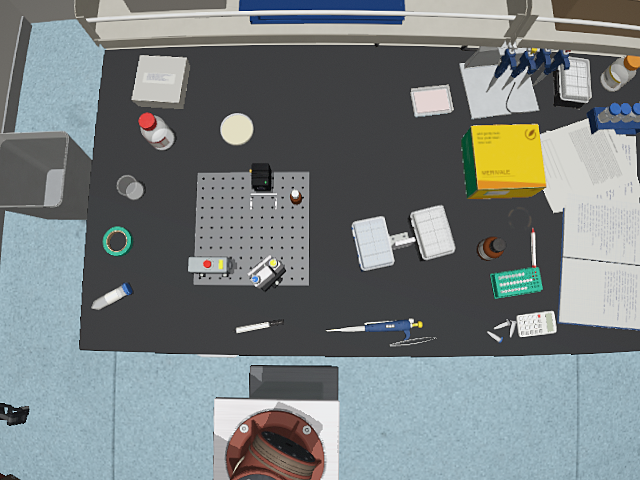

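The scene view shows the target plate at about (388,322) between the blue box (353,305) and the black one (430,330). In the top view the board spans (195–309, 172–286), the target is near (402,240), and the caps are near (255,280) and (273,263). I'll crop for detail.

```bash
cat > h.py <<'E'
import numpy as np,cv2
from rig import bot
from scipy.spatial.transform import Rotation as R
def ray(n,uv):
    c=bot.get_calibration(n);K=np.array([[c['fx'],0,c['cx']],[0,c['fy'],c['cy']],[0,0,1.]])
    p=cv2.undistortPoints(np.array(uv,float).reshape(-1,1,2),K,np.array(c['dist_coeffs'],float))[:,0]
    E=np.array(c['extrinsics']);d=np.c_[p[:,0],-p[:,1],-np.ones(len(p))]@E[:3,:3].T
    return E[:3,3],d
def onz(n,uv,z):
    o,d=ray(n,uv);return o+d*((z-o[2])/d[:,2])[:,None]
def proj(n,P):
    c=bot.get_calibration(n);K=np.array([[c['fx'],0,c['cx']],[0,c['fy'],c['cy']],[0,0,1.]]);E=np.array(c['extrinsics'])
    q=(np.atleast_2d(P)-E[:3,3])@E[:3,:3];q=q*[1,-1,-1]
    return cv2.projectPoints(q,np.zeros(3),np.zeros(3),K,np.array(c['dist_coeffs'],float))[0][:,0]
def tri(uvs):
    A=np.zeros((3,3));b=np.zeros(3)
    for n,uv in uvs:
        o,d=ray(n,[uv]);d=d[0]/np.linalg.norm(d);M=np.eye(3)-np.outer(d,d);A+=M;b+=M@o
    return np.linalg.solve(A,b)
def blob(im,f,box,k=0):
    x0,y0,x1,y1=box;h=cv2.cvtColor(im[y0:y1,x0:x1],cv2.COLOR_RGB2HSV).astype(int)
    m=f(h[...,0],h[...,1],h[...,2]).astype(np.uint8)
    n,l,s,c=cv2.connectedComponentsWithStats(m)
    i=1+np.argmax(s[1:,4]);return c[i]+[x0,y0],s[i,4],s[i,:4]+[x0,y0,0,0],(l==i).astype(np.uint8)
E
python3 - <<'E'
from h import *
t=cv2.imread('pics/top0.png')[:,:,::-1];s=cv2.imread('pics/scene0.png')[:,:,::-1]
# board
cen,a,bx,m=blob(t,lambda h,s,v:(s<30)&(v>85)&(v<175),(150,130,340,320))
m=cv2.morphologyEx(m,cv2.MORPH_CLOSE,np.ones((9,9)))
r=cv2.minAreaRect(cv2.findContours(m,0,2)[0][0]);q=cv2.boxPoints(r)+[150,130]
print(a,bx,q); w=onz('top',q,.012);print(w,w.mean(0)); print([np.linalg.norm(w[i]-w[i-1]) for i in range(4)])
for nm,im,f in(('top',t,(180,225,310,300)),('scene',s,(160,205,270,300))):
    print(nm,'red',blob(im,lambda h,s,v:((h<8)|(h>172))&(s>150)&(v>120),f)[:3],'yel',blob(im,lambda h,s,v:(h>22)&(h<35)&(s>120)&(v>120),(f[0]+(55 if nm=='top' else 67),f[1],f[2],f[3]))[:3],'blue',blob(im,lambda h,s,v:(h>95)&(h<130)&(s>120)&(v>80),f)[:3])
a=cv2.resize(t[160:300,185:325],(560,560),interpolation=2);b=cv2.resize(t[200:280,340:470],None,fx=5,fy=5,interpolation=2)
cv2.imwrite('pics/c1.png',np.hstack([cv2.resize(t[165:295,190:315],(390,400),interpolation=2),cv2.resize(t[200:280,340:470],(390,400*39*8//(13*40)),interpolation=2)[:400] if 0 else cv2.copyMakeBorder(cv2.resize(t[205:275,345:465],(400,233),interpolation=2),0,167,0,0,0)])[:,:,::-1])
cv2.imwrite('pics/c2.png',cv2.resize(s[260:370,310:470],(800,550),interpolation=2)[:,:,::-1])
E
```

```text
10737 [191 171 119 116] [[190.74620438 285.42630005]
 [191.77713394 169.96230698]
 [309.01777649 171.00909424]
 [307.98684692 286.4730835 ]]
[[ 0.43398073  0.22385974  0.012     ]
 [ 0.74172535  0.23538862  0.012     ]
 [ 0.7386314  -0.07834266  0.012     ]
 [ 0.43499601 -0.07894783  0.012     ]] [0.58733337 0.07548947 0.012     ]
[np.float64(0.30280927759483856), np.float64(0.30796049277933657), np.float64(0.31374653971490774), np.float64(0.3036359899090155)]
top red (array([206.88372093, 263.65116279]), np.int32(43), array([203, 260,   8,   8])) yel (array([272.15789474, 262.47368421]), np.int32(19), array([270, 260,   6,   6])) blue (array([255.        , 278.61111111]), np.int32(18), array([252, 277,   6,   5]))
scene red (array([192.73846154, 218.93846154]), np.int32(65), array([189, 215,   9,   9])) yel (array([240.8125, 228.8125]), np.int32(16), array([238, 227,   7,   4])) blue (array([212.875 , 228.6875]), np.int32(16), array([210, 227,   6,   4]))
```

View pics/c1.png

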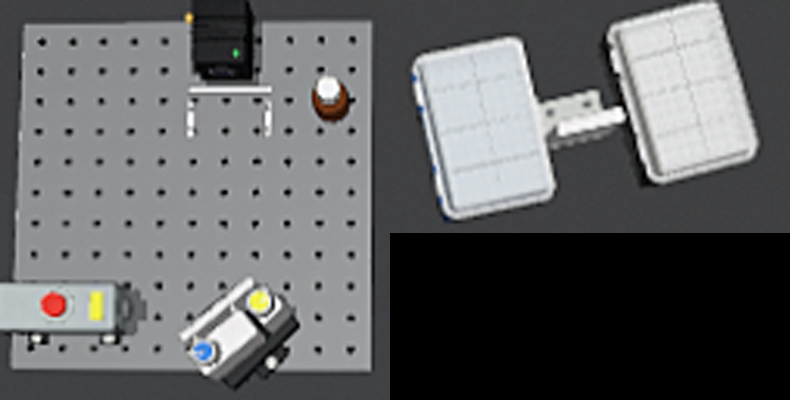

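View pics/c2.png

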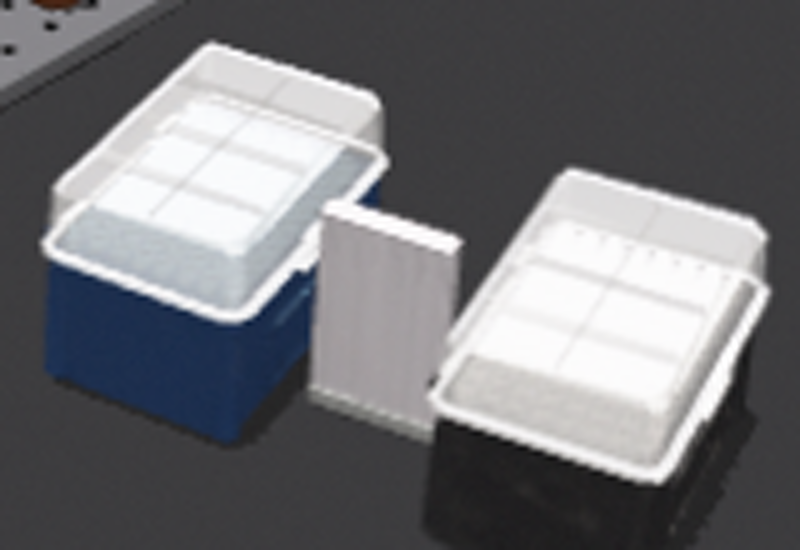

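The top crop shows the nest rails at about (252–275, 194–208), open towards the robot, with the detector behind them. The target's foot is behind its plate, away from the robot. The scene crop shows the plate's back facing the robot, with its top edge from crop (325,205) to (460,245). Next I'll measure the poses.

```bash
python3 - <<'E'
from h import *
t=cv2.imread('pics/top0.png')[:,:,::-1];s=cv2.imread('pics/scene0.png')[:,:,::-1]
g=cv2.cvtColor(t,cv2.COLOR_RGB2GRAY)
# holes: dark blobs, weighted centroids
roi=cv2.resize(g[168:290,188:314],None,fx=4,fy=4,interpolation=cv2.INTER_CUBIC)
n,l,st,c=cv2.connectedComponentsWithStats((roi<85).astype(np.uint8))
ok=[i for i in range(1,n) if 30<st[i,4]<300 and max(st[i,2:4])<22]
P=onz('top',(c[ok]+.5)/4-.5+[188,168],.012)[:,:2]
from scipy.optimize import least_squares
def res(p,full=False):
    a=p[2];q=(P-p[:2])@np.array([[np.cos(a),-np.sin(a)],[np.sin(a),np.cos(a)]])/p[3]
    d=(q-np.round(q))*p[3]
    return (q,d) if full else d.ravel()
best=min((least_squares(res,[.5873+dx,.0755+dy,a,.025],loss='soft_l1',f_scale=.002) for dx in(0,.0125) for dy in(0,.0125) for a in(0,.03,-.03)),key=lambda r:r.cost)
q,d=res(best.x,True);k=np.hypot(*d.T)<.004
print(len(ok),k.sum(),best.x,best.cost,'idx range',np.round(q[k]).min(0),np.round(q[k]).max(0),'rms',d[k].std())
B=best.x
for nm,a,b in(('button',(206.88,263.65),(192.74,218.94)),('yellow',(272.16,262.47),(240.81,228.81)),('blue',(255,278.61),(212.88,228.69))):
    T=tri([('top',a),('scene',b)]);z=.106 if nm=='button' else .138
    w=onz('top',[a],z)[0];w2=onz('scene',[b],z)[0]
    Rb=lambda p:((p[:2]-B[:2])@np.array([[np.cos(B[2]),-np.sin(B[2])],[np.sin(B[2]),np.cos(B[2])]])*1000).round(1)
    print(nm,'tri',T.round(4),'top',w[:2].round(4),'scene',w2[:2].round(4),'board',Rb(T),Rb(w),Rb(w2))
# target plate top strip in top view
x0,y0=390,228
h=cv2.cvtColor(t[y0:256,x0:415],cv2.COLOR_RGB2HSV);print(h[...,2][:, :].tolist())
E
```

```text
98 95 [0.58759178 0.07028613 0.00628262 0.02647937] 7.361941200903479e-05 idx range [-5. -5.] [5. 5.] rms 0.00021410178255267196
button tri [0.4817 0.1644 0.1001] top [0.4813 0.163 ] scene [0.4751 0.1549] board [-105.3   94.8] [-105.7   93.4] [-111.9   85.3]
yellow tri [0.4822 0.0019 0.1375] top [0.4824 0.0017] scene [0.4814 0.0014] board [-105.8  -67.7] [-105.6  -67.9] [-106.6  -68.2]
blue tri [0.4441 0.0413 0.1375] top [0.4442 0.0411] scene [0.4435 0.0407] board [-143.6  -28.1] [-143.5  -28.3] [-144.3  -28.7]
[[65, 67, 66, 67, 66, 67, 68, 66, 67, 68, 68, 66, 66, 67, 65, 65, 65, 67, 67, 61, 47, 39, 36, 66, 152], [67, 65, 65, 67, 66, 67, 67, 67, 67, 66, 65, 67, 66, 67, 67, 66, 66, 67, 67, 69, 57, 43, 36, 62, 177], [68, 66, 66, 66, 67, 66, 68, 65, 67, 65, 66, 65, 65, 64, 64, 64, 63, 64, 66, 69, 53, 38, 36, 15, 180], [67, 66, 68, 67, 64, 66, 65, 65, 66, 66, 64, 64, 62, 57, 54, 51, 53, 57, 63, 66, 63, 47, 35, 17, 121], [64, 65, 65, 66, 65, 64, 64, 63, 62, 56, 52, 45, 54, 75, 146, 183, 172, 125, 57, 66, 70, 53, 40, 21, 88], [62, 65, 64, 61, 60, 55, 53, 46, 54, 84, 147, 183, 178, 178, 205
[... 1892 characters left out ...]
62, 61, 64, 65, 67, 64, 67, 67, 66, 65, 65, 65, 67, 66, 67, 67, 68], [224, 224, 114, 44, 58, 60, 63, 66, 66, 65, 65, 65, 65, 66, 67, 67, 65, 65, 65, 66, 66, 66, 66, 67, 68], [221, 225, 140, 49, 64, 65, 67, 66, 66, 68, 65, 65, 67, 66, 65, 65, 67, 65, 67, 67, 65, 65, 66, 67, 66], [221, 228, 186, 45, 63, 66, 67, 65, 65, 66, 67, 67, 67, 65, 67, 66, 67, 67, 65, 67, 67, 66, 67, 66, 68], [219, 234, 217, 40, 60, 64, 66, 65, 66, 67, 66, 66, 67, 66, 67, 66, 64, 66, 66, 67, 66, 66, 64, 66, 65], [217, 229, 224, 105, 56, 65, 67, 67, 66, 65, 67, 65, 65, 67, 67, 66, 67, 66, 66, 68, 66, 67, 66, 66, 68], [218, 225, 227, 130, 52, 65, 66, 68, 67, 67, 66, 67, 65, 66, 65, 68, 67, 67, 67, 67, 66, 66, 66, 66, 67]]
```

```bash
python3 - <<'E'
from h import *
t=cv2.imread('pics/top0.png')[:,:,::-1];s=cv2.imread('pics/scene0.png')[:,:,::-1]
def strip(n,im,box,th):
    x0,y0,x1,y1=box;v=cv2.cvtColor(im,cv2.COLOR_RGB2GRAY)[y0:y1,x0:x1];v=cv2.resize(v,None,fx=4,fy=4,interpolation=2)
    nn,l,st,c=cv2.connectedComponentsWithStats((v>th).astype(np.uint8));i=1+np.argmax(st[1:,4])
    r=cv2.minAreaRect(cv2.findContours((l==i).astype(np.uint8),0,2)[0][0]);q=(cv2.boxPoints(r)+.5)/4-.5+[x0,y0]
    w=onz(n,q,.086);print(n,q.round(1).tolist(),w[:,:2].round(4).tolist(),'c',w.mean(0).round(4),[round(np.linalg.norm(w[i]-w[i-1]),4) for i in range(4)])
    e=[w[i]-w[i-1] for i in range(4)];L=max(e,key=np.linalg.norm);print(' angle',np.degrees(np.arctan2(L[1],L[0])))
strip('top',t,(394,236,416,248),228)
print(cv2.cvtColor(t,cv2.COLOR_RGB2GRAY)[236:244,408:422].tolist())
strip('scene',s,(372,296,405,314),225)
print(cv2.cvtColor(s,cv2.COLOR_RGB2GRAY)[298:313,372:404].tolist())
E
```

```text
top [[394.8, 241.3], [413.6, 236.8], [414.5, 240.6], [395.7, 245.0]] [[0.5419, -0.2918], [0.5532, -0.3383], [0.5438, -0.3403], [0.5326, -0.2938]] c [ 0.5429 -0.3161  0.086 ] [np.float64(0.0095), np.float64(0.0478), np.float64(0.0095), np.float64(0.0478)]
 angle -76.42577220039784
[[113, 47, 52, 52, 39, 20, 8, 32, 207, 211, 142, 107, 179, 212], [151, 51, 80, 120, 192, 224, 155, 1, 172, 220, 156, 110, 151, 197], [209, 205, 212, 216, 240, 255, 202, 40, 104, 210, 176, 120, 127, 192], [238, 244, 245, 242, 242, 249, 238, 147, 61, 207, 200, 133, 111, 181], [239, 240, 242, 244, 248, 254, 246, 160, 0, 187, 215, 145, 110, 156], [247, 247, 236, 220, 216, 222, 178, 77, 13, 140, 216, 174, 119, 133], [213, 212, 185, 134, 91, 72, 43, 25, 11, 89, 213, 190, 124, 113], [92, 92, 102, 101, 84, 64, 44, 33, 25, 38, 215, 214, 138, 106]]
scene [[374.4, 301.9], [377.2, 293.5], [403.0, 302.1], [400.2, 310.5]] [[0.5316, -0.2956], [0.5553, -0.2829], [0.5662, -0.3321], [0.5428, -0.3435]] c [ 0.549  -0.3135  0.086 ] [np.float64(0.0492), np.float64(0.0269), np.float64(0.0504), np.float64(0.0261)]
 angle -77.499752
[... 1596 characters left out ...]
 184, 224, 243, 248, 248, 250, 249, 249, 248, 231, 145, 61], [237, 210, 169, 157, 156, 155, 160, 161, 159, 157, 160, 162, 160, 161, 165, 161, 157, 158, 160, 160, 159, 152, 155, 184, 226, 244, 247, 248, 243, 191, 83, 62], [233, 227, 156, 157, 157, 157, 160, 161, 159, 156, 159, 161, 160, 161, 163, 161, 157, 157, 160, 160, 160, 155, 157, 162, 159, 155, 179, 223, 211, 126, 84, 62], [240, 209, 157, 158, 158, 160, 160, 161, 159, 157, 160, 161, 161, 161, 164, 161, 158, 155, 157, 160, 161, 157, 157, 161, 162, 159, 158, 163, 159, 122, 73, 61], [221, 139, 159, 158, 158, 159, 160, 161, 159, 157, 158, 160, 160, 162, 163, 161, 160, 158, 157, 161, 162, 157, 156, 161, 162, 160, 158, 164, 157, 120, 73, 61]]
```

```bash
cat > go.py <<'E'
# python3 go.py x y z psi_deg ... : tool-frame steps from the current pose; psi = world angle of tool x; '-' keeps
from h import *
import sys
st=bot.get_state();p=st['tcp_pos'].copy();w=st['tool_rot'];R0=R.from_quat([*w[1:],w[0]])
ax=R0.as_matrix()[:,0];psi=np.degrees(np.arctan2(ax[1],ax[0]))
print('now',p.round(4),'psi',psi.round(2),'tilt',R0.as_matrix()[:2,2].round(4),'t',round(st['time'],2),'q',st['joints'].round(2),'F',st['force'].round(1))
a=sys.argv[1:]
for i in range(0,len(a),4):
    g=[float(v) if v!='-' else None for v in a[i:i+4]]
    q=np.array([p[k] if g[k] is None else g[k] for k in range(3)])
    T=R0.as_matrix().T@(q-p);psi1=psi if g[3] is None else g[3]
    R1=R.from_euler('z',psi1,degrees=True)*R.from_quat([1,0,0,0])
    rv=(R0.inv()*R1).as_rotvec()
    print('move',T.round(4),'rows>=',np.ceil(np.linalg.norm(T)/.0417),'rot',rv.round(4),'rows>=',np.ceil(np.linalg.norm(rv)/.125))
    p,R0,psi=q,R1,psi1
E
python3 - <<'E'
from h import *
print(proj('scene',[.5429,-.3161,.086]))
E
python3 go.py .45 .2 .22 - .5429 -.3161 .2 103.6 - - .059 -
```

```text
[[387.61987246 303.95408211]]
now [0.1459 0.5817 0.2446] psi 165.92 tilt [-0.0005 -0.0011] t 0.1 q [ 1.11  0.1   0.1   1.56 -0.    1.35] F [0.9 0.4 0.6]
move [-0.3879 -0.2962  0.0249] rows>= 12.0 rot [-0.0011 -0.0002  0.    ] rows>= 1.0
move [-0.2157 -0.478   0.02  ] rows>= 13.0 rot [0.     0.     1.0876] rows>= 9.0
move [0.    0.    0.141] rows>= 4.0 rot [0. 0. 0.] rows>= 0.0
```

```bash
python3 drive.py '[[-0.0298,-0.0228,0.0019,0,0,0],[-0.0298,-0.0228,0.0019,0,0,0],[-0.0298,-0.0228,0.0019,0,0,0],[-0.0298,-0.0228,0.0019,0,0,0],[-0.0298,-0.0228,0.0019,0,0,0],[-0.0298,-0.0228,0.0019,0,0,0],[-0.0298,-0.0228,0.0019,0,0,0],[-0.0298,-0.0228,0.0019,0,0,0],[-0.0298,-0.0228,0.0019,0,0,0],[-0.0298,-0.0228,0.0019,0,0,0],[-0.0298,-0.0228,0.0019,0,0,0],[-0.0298,-0.0228,0.0019,0,0,0],[-0.0298,-0.0228,0.0019,0,0,0]]' 0.06 30
python3 drive.py '[[-0.0154,-0.0341,0.0014,0,0,0],[-0.0154,-0.0341,0.0014,0,0,0],[-0.0154,-0.0341,0.0014,0,0,0],[-0.0154,-0.0341,0.0014,0,0,0],[-0.0154,-0.0341,0.0014,0,0,0],[-0.0154,-0.0341,0.0014,0,0,0],[-0.0154,-0.0341,0.0014,0,0,0],[-0.0154,-0.0341,0.0014,0,0,0],[-0.0154,-0.0341,0.0014,0,0,0],[-0.0154,-0.0341,0.0014,0,0,0],[-0.0154,-0.0341,0.0014,0,0,0],[-0.0154,-0.0341,0.0014,0,0,0],[-0.0154,-0.0341,0.0014,0,0,0],[-0.0154,-0.0341,0.0014,0,0,0]]'
python3 drive.py '[[0,0,0,0,0,0.1208],[0,0,0,0,0,0.1208],[0,0,0,0,0,0.1208],[0,0,0,0,0,0.1208],[0,0,0,0,0,0.1208],[0,0,0,0,0,0.1208],[0,0,0,0,0,0.1208],[0,0,0,0,0,0.1208],[0,0,0,0,0,0.1208],[0,0,0,0,0,0]]'
python3 go.py .5429 -.3161 .16 103.6 - - .059 -
```

```text
time: 1.18
tcp_pos: [0.4503, 0.1985, 0.2203]
tool_rot: [-0.0, 0.123, 0.992, 0.0]
force: [0.5, 0.6, 0.1]
opening: 0.0601
grasp_force: 0.0
time: 2.35
tcp_pos: [0.5424, -0.3171, 0.2003]
tool_rot: [-0.0, 0.123, 0.992, 0.0]
force: [0.5, -0.0, 0.4]
opening: 0.0601
grasp_force: 0.0
time: 3.18
tcp_pos: [0.5424, -0.3151, 0.2005]
tool_rot: [-0.0, 0.62, 0.784, 0.0]
force: [0.3, 0.2, 0.3]
opening: 0.0601
grasp_force: 0.0
now [ 0.5424 -0.3151  0.2005] psi 103.3 tilt [-0.0006  0.0007] t 3.18 q [-0.73  0.18  0.1   1.49  0.    0.6 ] F [0.3 0.2 0.3]
move [-0.0011  0.0003  0.0405] rows>= 1.0 rot [-0.0005 -0.0008 -0.0051] rows>= 1.0
move [0.    0.    0.101] rows>= 3.0 rot [0. 0. 0.] rows>= 0.0
```

```bash
python3 drive.py '[[-0.0011,0.0003,0.03,0,0,-0.005],[0,0,0.03,0,0,0],[0,0,0.03,0,0,0],[0,0,0.025,0,0,0],[0,0,0.015,0,0,0],[0,0,0.0115,0,0,0],[0,0,0,0,0,0]]'
python3 drive.py '[[0,0,0,0,0,0],[0,0,0,0,0,0],[0,0,0,0,0,0],[0,0,0,0,0,0],[0,0,0,0,0,0],[0,0,0,0,0,0]]' 0.004 40
python3 go.py - - - -
```

```text
time: 3.77
tcp_pos: [0.5418, -0.3151, 0.0565]
tool_rot: [-0.002, 0.615, 0.788, 0.0]
force: [-0.5, 0.5, -0.0]
opening: 0.0597
grasp_force: 0.0
time: 4.27
tcp_pos: [0.5441, -0.3168, 0.0609]
tool_rot: [0.001, 0.616, 0.788, 0.0]
force: [1.8, 0.5, 6.5]
opening: 0.0094
grasp_force: 40.6
now [ 0.5441 -0.3168  0.0609] psi 103.93 tilt [ 0.0022 -0.0013] t 4.27 q [-0.73  0.24 -0.09  1.24  0.    0.59] F [1.8 0.5 6.5]
move [0. 0. 0.] rows>= 0.0 rot [0.0019 0.0018 0.    ] rows>= 1.0
```

```bash
python3 drive.py '[[0,0,-0.01,0,0,0],[0,0,-0.02,0,0,0],[0,0,-0.03,0,0,0],[0,0,-0.03,0,0,0],[0,0,-0.03,0,0,0],[0,0,-0.03,0,0,0],[0,0,-0.01,0,0,0],[0,0,0,0,0,0]]'
python3 go.py .635 .1606 .22 - - - - 270.4
```

```text
time: 4.93
tcp_pos: [0.544, -0.3172, 0.2228]
tool_rot: [0.002, 0.616, 0.788, -0.0]
force: [0.4, -0.6, -2.8]
opening: 0.0097
grasp_force: 39.7
now [ 0.544  -0.3172  0.2228] psi 103.91 tilt [ 0.0034 -0.0032] t 4.93 q [-0.74  0.19  0.15  1.53 -0.    0.59] F [ 0.4 -0.6 -2.8]
move [0.4419 0.2032 0.0016] rows>= 12.0 rot [0.0025 0.0039 0.    ] rows>= 1.0
move [0. 0. 0.] rows>= 0.0 rot [ 0.      0.     -2.9058] rows>= 24.0
```

```bash
python3 drive.py '[[0.012,0.0055,0,0.0025,0.0039,0],[0.024,0.011,0,0,0,0],[0.034,0.0156,0,0,0,0],[0.034,0.0156,0,0,0,0],[0.034,0.0156,0,0,0,0],[0.034,0.0156,0,0,0,0],[0.034,0.0156,0,0,0,0],[0.034,0.0156,0,0,0,0],[0.034,0.0156,0,0,0,0],[0.034,0.0156,0,0,0,0],[0.034,0.0156,0,0,0,0],[0.034,0.0156,0,0,0,0],[0.034,0.0156,0,0,0,0],[0.022,0.0105,0,0,0,0],[0.01,0.005,0,0,0,0],[0,0,0,0,0,0]]'
python3 drive.py '[[0,0,0,0,0,-0.1],[0,0,0,0,0,-0.12],[0,0,0,0,0,-0.12],[0,0,0,0,0,-0.12],[0,0,0,0,0,-0.12],[0,0,0,0,0,-0.12],[0,0,0,0,0,-0.12],[0,0,0,0,0,-0.12],[0,0,0,0,0,-0.12],[0,0,0,0,0,-0.12],[0,0,0,0,0,-0.12],[0,0,0,0,0,-0.12],[0,0,0,0,0,-0.12],[0,0,0,0,0,-0.12],[0,0,0,0,0,-0.12],[0,0,0,0,0,-0.12],[0,0,0,0,0,-0.12],[0,0,0,0,0,-0.12]]'
python3 drive.py '[[0,0,0,0,0,-0.12],[0,0,0,0,0,-0.12],[0,0,0,0,0,-0.12],[0,0,0,0,0,-0.12],[0,0,0,0,0,-0.12],[0,0,0,0,0,-0.12],[0,0,0,0,0,-0.046],[0,0,0,0,0,0],[0,0,0,0,0,0]]'
python3 go.py .635 .1606 - 270.4
python3 - <<'E'
from h import *
t=bot.get_image('top');s=bot.get_image('scene')
cv2.imwrite('pics/c3.png',np.hstack([cv2.resize(t[80:240,180:300],(400,533)),cv2.resize(s[140:260,220:310],(400,533))])[:,:,::-1])
E
```

```text
time: 6.27
tcp_pos: [0.6332, 0.1645, 0.2178]
tool_rot: [-0.004, 0.615, 0.789, -0.001]
force: [1.5, 0.2, -2.4]
opening: 0.0097
grasp_force: 39.6
time: 7.77
tcp_pos: [0.6338, 0.1603, 0.2191]
tool_rot: [-0.002, -0.397, 0.918, 0.002]
force: [0.3, 0.2, -2.9]
opening: 0.0091
grasp_force: 39.6
time: 8.52
tcp_pos: [0.634, 0.1607, 0.2195]
tool_rot: [0.001, 0.709, -0.706, -0.003]
force: [0.3, 0.3, -2.7]
opening: 0.0097
grasp_force: 39.6
now [0.634  0.1607 0.2195] psi -89.76 tilt [-0.0051  0.0029] t 8.52 q [ 0.05  0.27  0.24  1.54  0.   -1.53] F [ 0.3  0.3 -2.7]
move [ 0.0001 -0.001  -0.    ] rows>= 1.0 rot [ 0.0051  0.0029 -0.0028] rows>= 1.0
```

View pics/c3.png

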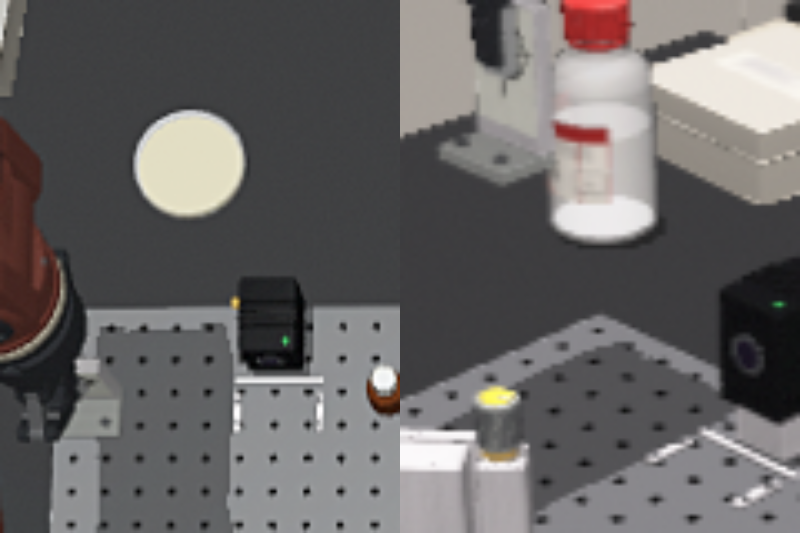

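In the picture the target hangs near crop (90,410), with its foot towards the robot. The free area below it is clear, so I'll lower it.

```bash
python3 drive.py '[[0,-0.001,0.02,0.005,0.003,0],[0,0,0.03,0,0,0],[0,0,0.03,0,0,0],[0,0,0.03,0,0,0],[0,0,0.02,0,0,0],[0,0,0.008,0,0,0],[0,0,0.004,0,0,0],[0,0,0,0,0,0]]'
python3 drive.py '[[0,0,0.002,0,0,0],[0,0,0.002,0,0,0],[0,0,0.001,0,0,0],[0,0,0,0,0,0]]'
python3 go.py - - .0728 -
```

```text
time: 9.28
tcp_pos: [0.6355, 0.1617, 0.0786]
tool_rot: [-0.001, 0.709, -0.705, 0.0]
force: [0.6, -0.3, -2.7]
opening: 0.0098
grasp_force: 39.6
time: 9.62
tcp_pos: [0.636, 0.1618, 0.0743]
tool_rot: [-0.001, 0.71, -0.705, 0.001]
force: [0.1, 0.1, -2.6]
opening: 0.0097
grasp_force: 39.6
now [0.636  0.1618 0.0743] psi -89.59 tilt [0.0027 0.0004] t 9.62 q [ 0.05  0.31  0.01  1.28  0.   -1.53] F [ 0.1  0.1 -2.6]
move [0.     0.     0.0015] rows>= 1.0 rot [-0.0027  0.0003 -0.    ] rows>= 1.0
```

```bash
python3 drive.py '[[0,0,0.0012,0,0,0],[0,0,0.001,0,0,0],[0,0,0,0,0,0]]'
python3 drive.py '[[0,0,0.0006,0,0,0],[0,0,0.0005,0,0,0],[0,0,0,0,0,0]]'
```

```text
time: 9.87
tcp_pos: [0.6361, 0.1618, 0.0729]
tool_rot: [-0.001, 0.71, -0.705, 0.001]
force: [-3.3, -0.3, 6.5]
opening: 0.0097
grasp_force: 40.8
time: 10.12
tcp_pos: [0.6362, 0.1618, 0.0729]
tool_rot: [-0.001, 0.71, -0.705, 0.001]
force: [-5.6, -1.3, 12.2]
opening: 0.0097
grasp_force: 41.8
```

```bash
python3 drive.py '[[0,0,-0.0008,0,0,0],[0,0,0,0,0,0],[0,0,0,0,0,0],[0,0,0,0,0,0],[0,0,0,0,0,0],[0,0,0,0,0,0]]' 0.06
python3 drive.py '[[0,0,-0.01,0,0,0],[0,0,-0.025,0,0,0],[0,0,-0.035,0,0,0],[0,0,-0.03,0,0,0],[0,0,0,0,0,0]]'
python3 drive.py '[[0,0,0,0,0,0.1208],[0,0,0,0,0,0.1208],[0,0,0,0,0,0.1208],[0,0,0,0,0,0.1208],[0,0,0,0,0,0.1208],[0,0,0,0,0,0.1208],[0,0,0,0,0,0.1208],[0,0,0,0,0,0.1208],[0,0,0,0,0,0.1208],[0,0,0,0,0,0.1208],[0,0,0,0,0,0.1208],[0,0,0,0,0,0.1208],[0,0,0,0,0,0.1208],[0,0,0,0,0,0]]' 0.08
python3 go.py .6362 .1618 - 180.4 - - .057 -
python3 - <<'E'
from h import *
t=bot.get_image('top');s=bot.get_image('scene')
cv2.imwrite('pics/c4.png',np.hstack([cv2.resize(t[130:240,180:262],(400,533)),cv2.resize(s[140:260,220:310],(400,533))])[:,:,::-1])
E
```

```text
time: 10.62
tcp_pos: [0.6356, 0.1618, 0.071]
tool_rot: [-0.001, 0.71, -0.705, 0.0]
force: [0.4, -0.6, 0.6]
opening: 0.0601
grasp_force: 0.0
time: 11.03
tcp_pos: [0.6385, 0.162, 0.1796]
tool_rot: [-0.004, 0.71, -0.705, 0.004]
force: [0.7, -0.4, 1.4]
opening: 0.0603
grasp_force: 0.0
time: 12.2
tcp_pos: [0.6356, 0.1618, 0.1718]
tool_rot: [0.001, -0.001, 1.0, 0.0]
force: [-0.4, 0.7, 1.4]
opening: 0.0799
grasp_force: 0.0
now [0.6356 0.1618 0.1718] psi -179.88 tilt [0.0022 0.0003] t 12.2 q [0.05 0.27 0.15 1.45 0.   0.05] F [-0.4  0.7  1.4]
move [-0.0006  0.      0.    ] rows>= 1.0 rot [ 0.0003  0.0022 -0.0049] rows>= 1.0
move [0.     0.     0.1148] rows>= 3.0 rot [0. 0. 0.] rows>= 0.0
```

View pics/c4.png

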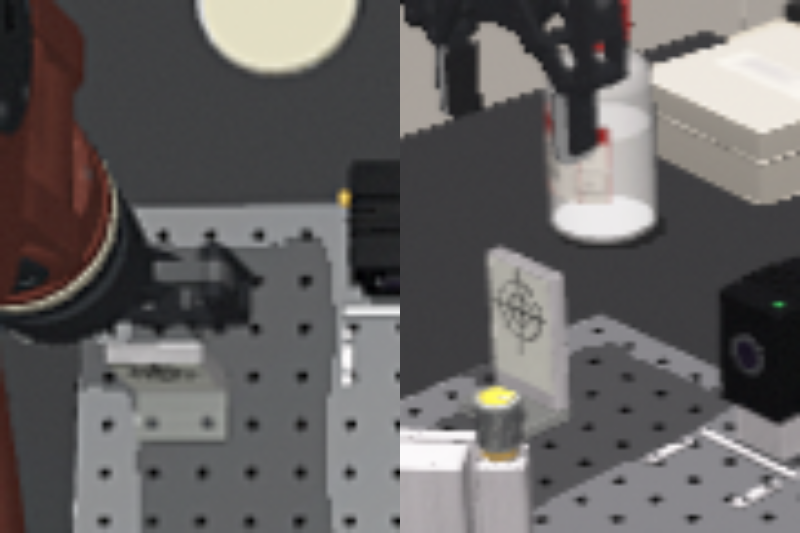

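The target stands upright on the board with its cross towards the robot. In the top crop the plate's top edge runs (107,350)–(203,350), and the foot's front corners are (135,440) and (225,440).

```bash
python3 - <<'E'
from h import *
s=np.array([400/82,533/110]);f=lambda c:(np.array(c)+.5)/s-.5+[180,130]
print('plate top ends',onz('top',f([[107,342],[203,342],[107,361],[203,361]]),.098).round(4))
print('foot front',onz('top',f([[135,439],[226,439]]),.013).round(4))
s2=np.array([400/90,533/120]);g=lambda c:(np.array(c)+.5)/s2-.5+[220,140]
print('cross',tri([('scene',g([[518,310]])[0]),('scene',g([[518,310]])[0]+1e-6)]) if 0 else onz('scene',g([[518,310]]),.072).round(4))
E
```

```text
plate top ends [[0.6397 0.1847 0.098 ]
 [0.6398 0.1352 0.098 ]
 [0.6298 0.1842 0.098 ]
 [0.6299 0.1348 0.098 ]]
foot front [[0.6051 0.1868 0.013 ]
 [0.6053 0.1373 0.013 ]]
cross [[0.7737 0.0125 0.072 ]]
```

```bash
python3 drive.py '[[-0.0006,-0.001,0.02,0,0.002,-0.005],[0,0,0.03,0,0,0],[0,0,0.03,0,0,0],[0,0,0.02,0,0,0],[0,0,0.01,0,0,0],[0,0,0.005,0,0,0],[0,0,0,0,0,0]]'
python3 drive.py '[[0,0,0,0,0,0],[0,0,0,0,0,0],[0,0,0,0,0,0],[0,0,0,0,0,0],[0,0,0,0,0,0],[0,0,0,0,0,0]]' 0.04 40
python3 go.py - - - -
```

```text
time: 12.88
tcp_pos: [0.6359, 0.1608, 0.0559]
tool_rot: [-0.001, -0.007, 1.0, 0.0]
force: [-0.4, 0.5, 0.5]
opening: 0.0801
grasp_force: 0.0
time: 13.38
tcp_pos: [0.6374, 0.161, 0.0582]
tool_rot: [0.001, -0.006, 1.0, 0.0]
force: [0.5, 0.5, 6.9]
opening: 0.0492
grasp_force: 41.9
now [0.6374 0.161  0.0582] psi -179.26 tilt [0.0028 0.0004] t 13.38 q [0.05 0.32 0.   1.25 0.   0.04] F [0.5 0.5 6.9]
move [0. 0. 0.] rows>= 0.0 rot [0.0004 0.0028 0.    ] rows>= 1.0
```

```bash
python3 drive.py '[[0,0,-0.005,0,0.003,0],[0,0,-0.02,0,0,0],[0,0,-0.03,0,0,0],[0,0,-0.03,0,0,0],[0,0,-0.015,0,0,0],[0,0,0,0,0,0]]'
python3 - <<'E'
from h import *
t=cv2.imread('pics/top0.png')[:,:,::-1];g=cv2.cvtColor(t,cv2.COLOR_RGB2GRAY)
x0,y0=245,188;m=cv2.resize(g[y0:212,x0:282],None,fx=4,fy=4,interpolation=2)>205
n,l,st,c=cv2.connectedComponentsWithStats(m.astype(np.uint8))
for i in range(1,n):
    if st[i,4]>60:
        a=(st[i,:2]+.0)/4-.375+[x0,y0];b=(st[i,:2]+st[i,2:4])/4-.375+[x0,y0]
        print(st[i],onz('top',[a,b],.016)[:,:2].round(4).tolist())
B=(.5876,.0703,.00628);print('nest',B[0]+.065+.03*B[2],B[1]-.03+.065*B[2])
E
python3 go.py .6665 .0407 .157 180.36
```

```text
time: 13.88
tcp_pos: [0.6385, 0.1609, 0.1612]
tool_rot: [0.002, -0.006, 1.0, 0.0]
force: [0.8, -0.4, -2.2]
opening: 0.0496
grasp_force: 42.3
[ 24  21 104   7 520] [[0.6779, 0.074], [0.6734, 0.0055]]
[120  52   8  32 160] [[0.6573, 0.0104], [0.636, 0.0047]]
[ 21  54   7  20 127] [[0.6558, 0.0753], [0.6424, 0.0703]]
nest 0.6527884 0.0407082
now [0.6385 0.1609 0.1612] psi -179.27 tilt [0.0033 0.0006] t 13.88 q [0.05 0.28 0.14 1.43 0.   0.04] F [ 0.8 -0.4 -2.2]
move [-0.0264 -0.1206  0.0043] rows>= 3.0 rot [0.0005 0.0033 0.0065] rows>= 1.0
```

```bash
python3 drive.py '[[-0.0064,-0.0206,0,0.0005,0.003,0.0065],[-0.01,-0.035,0,0,0,0],[-0.01,-0.035,0,0,0,0],[0,-0.02,0.002,0,0,0],[0,-0.01,0.002,0,0,0],[0,0,0,0,0,0],[0,0,0,0,0,0]]'
python3 go.py .6665 .0407 .080 180.36
```

```text
time: 14.47
tcp_pos: [0.6629, 0.0407, 0.1508]
tool_rot: [-0.004, -0.003, 1.0, 0.0]
force: [-0.5, 0.4, -1.7]
opening: 0.0492
grasp_force: 42.4
now [0.6629 0.0407 0.1508] psi -179.68 tilt [-0.0083  0.0005] t 14.47 q [-0.13  0.31  0.16  1.43 -0.   -0.14] F [-0.5  0.4 -1.7]
move [-0.0042 -0.0001  0.0708] rows>= 2.0 rot [ 0.0005 -0.0083 -0.0008] rows>= 1.0
```

```bash
python3 drive.py '[[0,0,0,0,0,0],[0,0,0,0,0,0]]' >/dev/null; python3 go.py .6665 .0407 .080 180.36
```

```text
now [0.6634 0.0419 0.152 ] psi -179.56 tilt [-0.0065  0.    ] t 14.63 q [-0.13  0.31  0.16  1.43 -0.   -0.14] F [ 0.2 -0.3 -1.9]
move [-0.0035 -0.0012  0.0719] rows>= 2.0 rot [ 0.0001 -0.0065  0.0014] rows>= 1.0
```

```bash
python3 drive.py '[[-0.0033,-0.001,0.015,0,-0.0065,0.001],[0,0,0.025,0,0,0],[0,0,0.015,0,0,0],[0,0,0,0,0,0],[0,0,0,0,0,0]]'; python3 go.py .6665 .0407 .0585 180.36
python3 - <<'E'
from h import *
t=bot.get_image('top');s=bot.get_image('scene')
cv2.imwrite('pics/c5.png',np.hstack([cv2.resize(t[160:240,220:280],(400,533)),cv2.resize(s[190:270,265:325],(400,533))])[:,:,::-1])
E
```

```text
time: 15.05
tcp_pos: [0.6661, 0.0405, 0.0965]
tool_rot: [-0.001, -0.003, 1.0, 0.0]
force: [0.1, 0.0, -2.3]
opening: 0.0495
grasp_force: 42.4
now [0.6661 0.0405 0.0965] psi -179.64 tilt [-0.0016  0.0001] t 15.05 q [-0.13  0.33  0.09  1.33 -0.   -0.14] F [ 0.1  0.  -2.3]
move [-0.0005  0.0002  0.038 ] rows>= 1.0 rot [ 0.0002 -0.0016  0.    ] rows>= 1.0
```

View pics/c5.png

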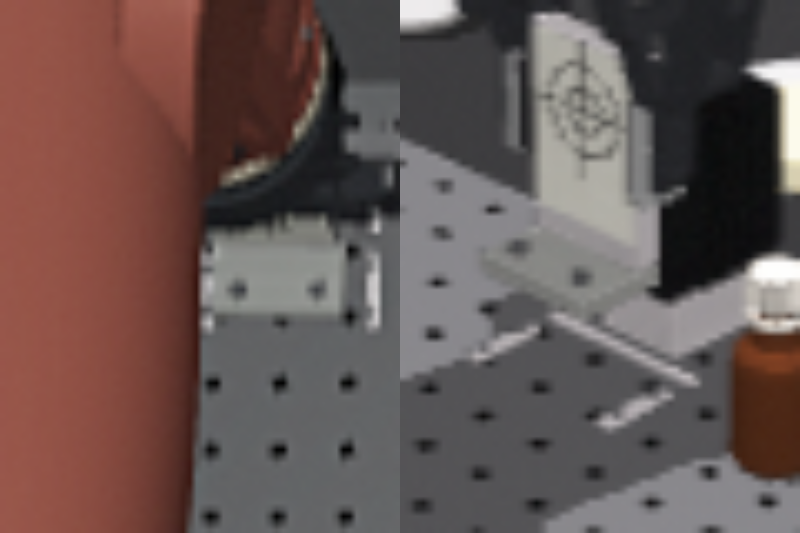

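The target hangs squarely over the nest: the top crop shows the foot (205–340, 245–315) between the rails at x≈207 and 372. I'll lower it.

```bash
python3 drive.py '[[-0.0005,0,0.015,0,-0.0016,0],[0,0,0.012,0,0,0],[0,0,0.006,0,0,0],[0,0,0.002,0,0,0],[0,0,0,0,0,0],[0,0,0,0,0,0]]'; python3 drive.py '[[0,0,0.001,0,0,0],[0,0,0.001,0,0,0],[0,0,0,0,0,0]]';python3 go.py .6665 .0407 .0582 180.36
python3 - <<'E'
from h import *
t=bot.get_image('top')
cv2.imwrite('pics/t6.png',t[:,:,::-1])
g=cv2.cvtColor(t,cv2.COLOR_RGB2GRAY)[188:212,244:282];print(g.tolist())
E
```

```text
time: 15.65
tcp_pos: [0.6677, 0.0394, 0.0626]
tool_rot: [0.001, -0.003, 1.0, -0.0]
force: [0.1, 0.7, -2.1]
opening: 0.0493
grasp_force: 42.5
time: 15.9
tcp_pos: [0.6676, 0.0394, 0.0603]
tool_rot: [0.001, -0.003, 1.0, -0.0]
force: [-0.5, -0.5, -2.2]
opening: 0.0491
grasp_force: 42.5
now [0.6676 0.0394 0.0603] psi -179.71 tilt [ 0.0022 -0.0002] t 15.9 q [-0.14  0.35  0.04  1.26  0.   -0.14] F [-0.5 -0.5 -2.2]
move [0.0011 0.0013 0.0021] rows>= 1.0 rot [-0.0002  0.0022 -0.0012] rows>= 1.0
[[82, 82, 79, 76, 72, 67, 63, 58, 47, 44, 43, 42, 42, 32, 66, 73, 90, 74, 65, 33, 31, 41, 45, 31, 27, 29, 30, 27, 29, 34, 36, 36, 40, 43, 44, 81, 92, 19], [84, 82, 79, 75, 71, 69, 63, 58, 49, 44, 44, 40, 50, 112, 123, 117, 127, 96, 63, 36, 41, 45, 32, 29, 29, 26, 27, 26, 27, 31, 39, 44, 43, 43, 40, 90, 121, 21], [84, 81, 80, 76, 72, 69, 64, 57, 48, 43, 43, 42, 79, 159, 127, 90, 51, 23, 38, 49, 45, 30, 29, 28, 27, 29, 30, 31, 34, 41, 47, 45, 43, 42, 40, 84, 109, 18], [83, 81, 78, 75, 72, 68, 63, 55, 49, 44, 43, 37, 77, 52, 51, 25, 39, 36, 47, 37, 25, 27, 28, 28, 30, 32, 37, 43, 35, 43, 45, 44, 44, 44, 4
[... 2690 characters left out ...]
06, 87, 98, 100, 104, 52], [82, 81, 78, 74, 70, 65, 61, 51, 34, 80, 167, 148, 147, 151, 151, 149, 148, 147, 147, 148, 148, 149, 149, 151, 152, 153, 153, 154, 162, 83, 98, 162, 194, 91, 97, 100, 103, 80], [82, 78, 76, 73, 70, 64, 59, 50, 33, 100, 132, 129, 127, 130, 130, 130, 129, 131, 130, 131, 131, 132, 131, 132, 132, 134, 134, 135, 139, 82, 93, 132, 121, 95, 98, 100, 101, 104], [83, 78, 76, 72, 69, 64, 59, 51, 32, 102, 92, 90, 89, 87, 89, 89, 89, 90, 89, 90, 91, 86, 84, 85, 85, 85, 86, 85, 87, 97, 97, 96, 95, 98, 100, 98, 100, 100], [82, 79, 76, 71, 69, 64, 60, 49, 35, 102, 101, 98, 97, 97, 97, 97, 98, 97, 97, 98, 97, 98, 98, 99, 100, 98, 99, 100, 100, 99, 99, 99, 99, 99, 99, 100, 99, 99]]
```

```bash
python3 - <<'E'
from h import *
print('foot corner',onz('top',[(272.6,208.9)],.0225),'rail inner',onz('top',[(274.8,205)],.016),'rail front end',onz('top',[(276,209.2)],.016))
E
```

```text
foot corner [[0.63390012 0.01459138 0.0225    ]] rail inner [[0.64563921 0.0097053  0.016     ]] rail front end [[0.63448741 0.00633144 0.016     ]]
```

```bash
python3 drive.py '[[0,0.0007,0.001,0,0.002,-0.001],[0,0,0.001,0,0,0],[0,0,0,0,0,0]]'; python3 drive.py '[[0,0,0.001,0,0,0],[0,0,0.0005,0,0,0],[0,0,0,0,0,0]]';python3 go.py .6665 .0407 .0582 180.36
```

```text
time: 16.2
tcp_pos: [0.6676, 0.0402, 0.0583]
tool_rot: [0.0, -0.003, 1.0, -0.0]
force: [-1.0, 1.0, 0.2]
opening: 0.0497
grasp_force: 42.5
time: 16.45
tcp_pos: [0.6678, 0.0402, 0.0582]
tool_rot: [0.0, -0.003, 1.0, -0.0]
force: [-4.5, 0.9, 10.8]
opening: 0.0495
grasp_force: 43.7
now [0.6678 0.0402 0.0582] psi -179.64 tilt [ 0.0009 -0.0004] t 16.45 q [-0.13  0.36  0.05  1.26 -0.   -0.14] F [-4.5  0.9 10.8]
move [0.0013 0.0005 0.    ] rows>= 1.0 rot [-0.0005  0.0009 -0.    ] rows>= 1.0
```

```bash
python3 drive.py '[[0,0,-0.0012,0,0,0],[0,0,0,0,0,0]]'; python3 drive.py '[[0,0,0,0,0,0],[0,0,0,0,0,0],[0,0,0,0,0,0],[0,0,0,0,0,0]]' 0.072;python3 drive.py '[[0,0,-0.01,0,0,0],[0,0,-0.02,0,0,0],[0,0,-0.03,0,0,0],[0,0,-0.03,0,0,0],[0,0,-0.03,0,0,0],[0,0,-0.03,0,0,0],[0,0,0,0,0,0]]'; python3 go.py .4813 .1635 .18 - 
```

```text
time: 16.62
tcp_pos: [0.6677, 0.0401, 0.0583]
tool_rot: [0.0, -0.003, 1.0, -0.0]
force: [-2.7, 1.0, 3.5]
opening: 0.0496
grasp_force: 43.2
time: 16.95
tcp_pos: [0.6674, 0.0401, 0.0576]
tool_rot: [-0.0, -0.003, 1.0, -0.0]
force: [-0.9, 0.4, -0.8]
opening: 0.0719
grasp_force: 0.0
time: 17.53
tcp_pos: [0.6699, 0.0399, 0.2162]
tool_rot: [0.005, -0.003, 1.0, -0.001]
force: [0.6, -0.5, 1.1]
opening: 0.0719
grasp_force: 0.0
now [0.6699 0.0399 0.2162] psi -179.65 tilt [ 0.0097 -0.0016] t 17.53 q [-0.13  0.31  0.28  1.53 -0.   -0.14] F [ 0.6 -0.5  1.1]
move [0.1882 0.1249 0.0341] rows>= 6.0 rot [-0.0017  0.0097 -0.    ] rows>= 1.0
```

```bash
python3 drive.py '[[0.0182,0.0119,0,-0.0017,0.0097,0],[0.034,0.0226,0.0068,0,0,0],[0.034,0.0226,0.0068,0,0,0],[0.034,0.0226,0.0068,0,0,0],[0.034,0.0226,0.0068,0,0,0],[0.024,0.0156,0.0068,0,0,0],[0.01,0.007,0,0,0,0],[0,0,0,0,0,0],[0,0,0,0,0,0]]' 0; python3 go.py .4813 .1635 .122 - 
python3 - <<'E'
from h import *
t=bot.get_image('top');s=bot.get_image('scene')
cv2.imwrite('pics/t7.png',t[:,:,::-1]);cv2.imwrite('pics/s7.png',s[:,:,::-1])
cv2.imwrite('pics/c7.png',np.hstack([cv2.resize(t[160:240,235:295],(400,533)),cv2.resize(s[190:270,265:325],(400,533))])[:,:,::-1])
E
```

```text
time: 18.28
tcp_pos: [0.4788, 0.164, 0.1766]
tool_rot: [-0.004, -0.003, 1.0, 0.001]
force: [-0.5, 0.2, 0.2]
opening: 0.0
grasp_force: 0.0
now [0.4788 0.164  0.1766] psi -179.6 tilt [-0.0079  0.0013] t 18.28 q [ 0.07 -0.18 -0.3   1.45  0.    0.06] F [-0.5  0.2  0.2]
move [-0.0029 -0.0006  0.0545] rows>= 2.0 rot [ 0.0013 -0.0079 -0.    ] rows>= 1.0
```

View pics/c7.png

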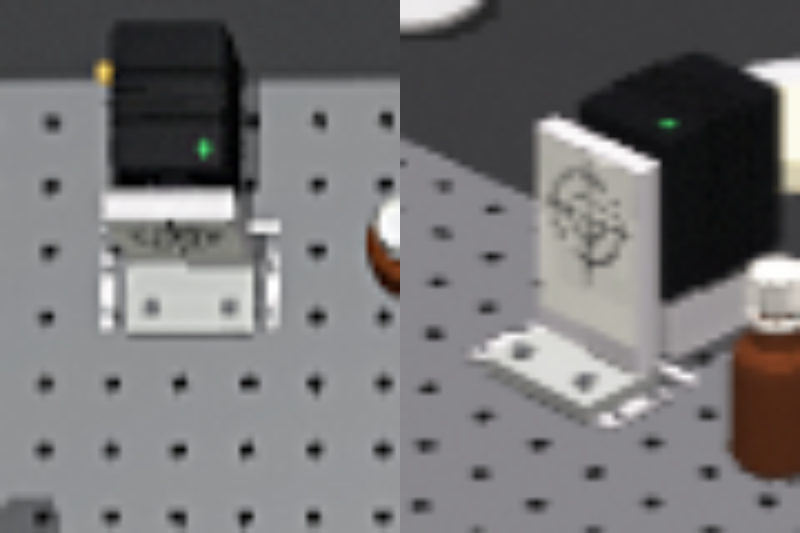

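The target stands in the nest between the rails. In the top crop the foot spans x 124–255, with the rails' inner edges at about 113 and 264. Next I'll check the numbers.

```bash
python3 - <<'E'
from h import *
t=cv2.imread('pics/t7.png');g=cv2.cvtColor(t,cv2.COLOR_BGR2GRAY)
print(g[186:213,256].tolist(),g[186:213,270].tolist());print(g[203,248:280].tolist());print(g[190,248:280].tolist())
f=lambda c:(np.array(c)+.5)/[400/60,533/80]-.5+[235,160]
print('foot front',onz('top',f([[124,333],[255,333]]),.020).round(4),'plate top',onz('top',f([[103,189],[236,189],[103,218],[236,218]]),.098).round(4))
E
```

```text
[5, 0, 122, 215, 242, 242, 229, 122, 103, 113, 95, 134, 120, 160, 206, 201, 199, 200, 201, 180, 164, 185, 212, 186, 103, 148, 147] [0, 0, 17, 66, 111, 134, 125, 103, 114, 127, 134, 134, 125, 121, 177, 209, 202, 205, 195, 156, 153, 189, 212, 175, 100, 150, 148]
[142, 131, 245, 253, 152, 130, 210, 201, 200, 202, 201, 201, 199, 199, 200, 200, 200, 200, 200, 201, 204, 205, 205, 206, 222, 84, 118, 254, 254, 133, 144, 148]
[143, 136, 198, 243, 244, 240, 242, 242, 242, 241, 243, 245, 244, 241, 239, 242, 241, 239, 239, 238, 241, 255, 111, 92, 92, 154, 148, 146, 145, 145, 145, 145]
foot front [[0.6325 0.0655 0.02  ]
 [0.6327 0.0142 0.02  ]] plate top [[0.6709 0.0645 0.098 ]
 [0.671  0.015  0.098 ]
 [0.6599 0.0641 0.098 ]
 [0.66   0.0147 0.098 ]]
```

```bash
python3 drive.py '[[-0.0029,-0.0003,0.02,0.001,-0.0079,0],[0,0,0.02,0,0,0],[0,0,0.01,0,0,0],[0,0,0.002,0,0,0],[0,0,0,0,0,0]]' 0; python3 drive.py '[[0,0,0.002,0,0,0],[0,0,0.002,0,0,0],[0,0,0,0,0,0]]'; python3 go.py .4815 .1637 .114 -
```

```text
time: 18.8
tcp_pos: [0.4808, 0.1632, 0.1232]
tool_rot: [-0.002, -0.003, 1.0, 0.0]
force: [0.1, 0.2, 0.2]
opening: 0.0002
grasp_force: 0.0
time: 19.05
tcp_pos: [0.4813, 0.1636, 0.1201]
tool_rot: [-0.001, -0.003, 1.0, 0.0]
force: [-0.2, -0.5, -0.3]
opening: 0.0
grasp_force: 0.0
now [0.4813 0.1636 0.1201] psi -179.66 tilt [-0.001   0.0005] t 19.05 q [ 0.07 -0.16 -0.39  1.34  0.    0.06] F [-0.2 -0.5 -0.3]
move [-0.0002  0.      0.0061] rows>= 1.0 rot [ 0.0005 -0.001  -0.    ] rows>= 1.0
```

```bash
python3 drive.py '[[0,0,0.001,0,0,0],[0,0,0.001,0,0,0],[0,0,0,0,0,0]]' | egrep 'pos|force: \['; python3 drive.py '[[0,0,0.001,0,0,0],[0,0,0.001,0,0,0],[0,0,0.001,0,0,0],[0,0,0,0,0,0]]'| egrep 'pos|force: \['; python3 drive.py '[[0,0,0.001,0,0,0],[0,0,0.001,0,0,0],[0,0,0,0,0,0]]'| egrep 'pos|force: \['
```

```text
tcp_pos: [0.4813, 0.1637, 0.1181]
force: [1.2, -0.7, 3.1]
tcp_pos: [0.4805, 0.1638, 0.1141]
force: [-1.6, -0.9, 0.0]
tcp_pos: [0.4806, 0.1638, 0.1139]
force: [-6.5, -1.7, 13.5]
```

```bash
python3 drive.py '[[0,0,-0.005,0,0,0],[0,0,-0.02,0,0,0],[0,0,-0.03,0,0,0],[0,0,-0.015,0,0,0],[0,0,0,0,0,0]]'; python3 go.py .4823 .0018 .18 180
cat > spot.py <<'E'
from h import *
import sys
def meas(name,sv=None):
    s=bot.get_image(name).astype(int)
    if sv: cv2.imwrite(sv,s[:,:,::-1].astype(np.uint8))
    x0,y0,x1,y1=(280,205,305,245) if name=='scene' else (245,188,278,206)
    r=s[y0:y1,x0:x1];w=np.clip(r[...,0]-r[...,1:].max(2)-40,0,None)
    if w.sum()<50: print(name,'no spot',w.max());return
    yy,xx=np.mgrid[y0:y1,x0:x1];return (xx*w).sum()/w.sum(),(yy*w).sum()/w.sum(),w.sum(),w.max()
c=proj('scene',[.6604,.0407,.072])[0]
ct=proj('top',[.6604,.0407,.072])[0]
J=np.array([proj('scene',[.6604,.0407+.01,.072])[0]-c,proj('scene',[.6604,.0407,.082])[0]-c])/10
if __name__=='__main__':
    m=meas('scene',sys.argv[1] if len(sys.argv)>1 else None);print('spot',m,'pred cross',c,'J px/mm',J.round(3).tolist())
    if m:
        for cc in (c,np.array([292.7,222.9])): print('off mm (y,z)',np.linalg.solve(J.T,np.array(m[:2])-cc).round(2))
    m=meas('top');print('top',m,ct)
E
python3 spot.py pics/s8.png
```

```text
time: 20.3
tcp_pos: [0.4826, 0.1638, 0.1863]
tool_rot: [0.002, -0.003, 1.0, 0.0]
force: [0.5, 0.5, -0.3]
opening: -0.0002
grasp_force: 0.0
now [0.4826 0.1638 0.1863] psi -179.65 tilt [0.0031 0.0009] t 20.3 q [ 0.07 -0.18 -0.29  1.46  0.    0.06] F [ 0.5  0.5 -0.3]
move [ 0.0013 -0.162   0.0062] rows>= 4.0 rot [0.0009 0.0031 0.0061] rows>= 1.0
spot (np.float64(296.84040995607614), np.float64(227.78623718887263), np.int64(1366), np.int64(158)) pred cross [292.73801706 221.66440217] J px/mm [[-0.312, -0.146], [-0.005, -0.398]]
off mm (y,z) [-12.98 -10.62]
off mm (y,z) [-13.15  -7.46]
top (np.float64(266.66785290628707), np.float64(196.18979833926454), np.int64(843), np.int64(186)) [260.67031347 194.52092024]
```

```bash
python3 - <<'E'
from h import *
from spot import J,c,ct
s=cv2.imread('pics/s7.png').astype(float).mean(2)
x0,y0,x1,y1=285,209,302,240
r=s[y0:y1,x0:x1];yy,xx=np.mgrid[y0:y1,x0:x1]
print(r.round().astype(int).tolist())
D=np.linalg.solve(J.T,np.stack([(xx-c[0]).ravel(),(yy-c[1]).ravel()])) # mm offsets from pred cross
cc=np.zeros(2)
for it in range(10):
    k=(np.hypot(*(D-cc[:,None]))<18.5).reshape(r.shape)   # within the large ring
    bg=np.percentile(r[k],85);w=np.clip(bg-15-r,0,None)*k
    cc=np.array([(D[i].reshape(r.shape)*w).sum()/w.sum() for i in(0,1)])
print('cross offset from predicted (mm y,z)',cc,'px',c+cc@J)
E
```

```text
[[129, 206, 228, 249, 249, 249, 243, 188, 71, 18, 15, 14, 13, 16, 15, 22, 24], [112, 169, 168, 205, 245, 250, 250, 250, 245, 196, 108, 21, 18, 12, 17, 15, 18], [112, 171, 169, 167, 164, 195, 244, 252, 251, 250, 250, 246, 165, 27, 21, 13, 16], [110, 169, 169, 169, 169, 170, 163, 157, 211, 250, 250, 250, 249, 243, 185, 30, 20], [110, 169, 169, 170, 171, 171, 171, 169, 179, 201, 214, 238, 250, 249, 249, 243, 186], [109, 168, 168, 169, 171, 171, 170, 158, 143, 183, 209, 205, 212, 235, 249, 248, 248], [108, 170, 168, 169, 158, 132, 133, 131, 143, 169, 169, 170, 168, 165, 204, 246, 245], [109, 170, 169, 159, 119, 122, 161, 120, 104, 143, 171, 172, 171, 170, 169, 162, 159], [113, 175, 161, 130, 144, 170, 171, 160, 120, 106, 147, 172, 171, 170, 169, 165, 165], [112, 178, 159, 125, 171, 170, 170, 159, 144, 151, 122, 171, 171, 170, 168, 164, 165], [112, 167, 126, 129, 179, 165, 121, 109, 145, 171, 171, 173, 171, 171, 167, 162, 164], [158, 161, 119, 90, 136, 150, 177, 168, 135, 144, 171, 153, 121, 170, 167, 162, 164], [149, 173, 167, 136, 119, 89, 150, 167, 152, 159, 123, 172, 171, 170, 166, 15
[... 958 characters left out ...]
46, 167, 177, 177, 178, 178, 176, 169, 171, 173, 172, 171, 170, 170, 172, 170, 165], [147, 171, 179, 177, 178, 179, 178, 178, 179, 178, 173, 173, 171, 172, 170, 169, 165], [147, 171, 178, 177, 178, 178, 179, 178, 179, 179, 181, 179, 173, 172, 171, 169, 164], [143, 155, 163, 174, 178, 179, 180, 179, 179, 180, 181, 180, 180, 180, 176, 168, 165], [142, 153, 153, 156, 163, 175, 179, 179, 179, 180, 181, 182, 180, 179, 177, 169, 165], [167, 148, 152, 154, 153, 155, 161, 171, 180, 179, 180, 180, 180, 179, 177, 171, 164], [235, 234, 173, 157, 152, 153, 152, 151, 152, 168, 179, 179, 179, 180, 178, 172, 164]]
cross offset from predicted (mm y,z) [-0.86132963 -4.72968893] px [293.03106332 223.67293907]
```

```bash
python3 drive.py '[[0,-0.022,0,0.001,0.003,0],[0,-0.035,0,0,0,0],[0,-0.04,0.002,0,0,0],[0,-0.035,0.002,0,0,0],[0.001,-0.02,0.002,0,0,0],[0,-0.01,0,0,0,0],[0,0,0,0,0,0],[0,0,0,0,0,0]]' 0.036 25; python3 go.py .4823 .0018 .150 180 - - .128 -
```

```text
time: 21.07
tcp_pos: [0.4805, 0.002, 0.1758]
tool_rot: [-0.003, -0.003, 1.0, 0.0]
force: [-0.4, -0.2, 0.6]
opening: 0.0355
grasp_force: 0.0
now [0.4805 0.002  0.1758] psi -179.7 tilt [-0.0062  0.0002] t 21.07 q [-0.27 -0.26 -0.38  1.46 -0.   -0.27] F [-0.4 -0.2  0.6]
move [-0.002  -0.0003  0.0258] rows>= 1.0 rot [ 0.0002 -0.0062  0.0052] rows>= 1.0
move [0.    0.    0.022] rows>= 1.0 rot [0. 0. 0.] rows>= 0.0
```

```bash
python3 drive.py '[[-0.0015,0,0.013,0,-0.0055,0],[0,0,0.015,0,0,0],[0,0,0.012,0,0,0],[0,0,0.006,0,0,0],[0,0,0,0,0,0],[0,0,0,0,0,0]]'; python3 go.py .4823 .0018 .128 180
```

```text
time: 21.57
tcp_pos: [0.4822, 0.0023, 0.1306]
tool_rot: [-0.0, -0.003, 1.0, -0.0]
force: [-0.7, -0.9, -0.3]
opening: 0.0358
grasp_force: 0.0
now [0.4822 0.0023 0.1306] psi -179.6 tilt [-0.0001 -0.0003] t 21.57 q [-0.27 -0.25 -0.45  1.37 -0.   -0.27] F [-0.7 -0.9 -0.3]
move [-0.0001 -0.0005  0.0026] rows>= 1.0 rot [-0.0003 -0.0001  0.007 ] rows>= 1.0
```

```bash
python3 drive.py '[[0,-0.0003,0.0026,0,0,0],[0,0,0,0,0,0],[0,0,0,0,0,0],[0,0,0,0,0,0],[0,0,0,0,0,0]]' 0.012 30; python3 drive.py '[[0,0,0,0,0,-0.05],[0,0,0,0,0,-0.1],[0,0,0,0,0,-0.1],[0,0,0,0,0,-0.05],[0,0,0,0,0,0]]'; python3 spot.py
```

```text
time: 21.98
tcp_pos: [0.4828, 0.001, 0.1286]
tool_rot: [0.001, -0.003, 1.0, -0.001]
force: [1.1, -2.5, 2.5]
opening: 0.0187
grasp_force: 29.6
time: 22.4
tcp_pos: [0.4829, 0.0006, 0.1287]
tool_rot: [0.001, -0.154, 0.988, -0.001]
force: [0.8, -5.2, 2.6]
opening: 0.0187
grasp_force: 29.8
spot (np.float64(295.5720823798627), np.float64(227.38672768878718), np.int64(1311), np.int64(158)) pred cross [292.73801706 221.66440217] J px/mm [[-0.312, -0.146], [-0.005, -0.398]]
off mm (y,z) [ -8.9  -11.11]
off mm (y,z) [-9.08 -7.95]
top (np.float64(264.400390625), np.float64(196.8818359375), np.int64(1024), np.int64(165)) [260.67031347 194.52092024]
```

```bash
python3 drive.py '[[0,0,0,0,0,-0.08],[0,0,0,0,0,-0.12],[0,0,0,0,0,-0.12],[0,0,0,0,0,-0.12],[0,0,0,0,0,-0.06],[0,0,0,0,0,0],[0,0,0,0,0,0]]'; python3 go.py - - - -; python3 spot.py
```

```text
time: 23.08
tcp_pos: [0.4833, -0.0, 0.1287]
tool_rot: [0.0, -0.392, 0.92, -0.002]
force: [3.4, -7.8, 0.2]
opening: 0.0188
grasp_force: 29.7
now [ 0.4833 -0.      0.1287] psi -133.85 tilt [ 0.0025 -0.0034] t 23.08 q [-0.27 -0.25 -0.45  1.37 -0.   -1.08] F [ 3.4 -7.8  0.2]
move [0. 0. 0.] rows>= 0.0 rot [-0.0041 -0.0007  0.    ] rows>= 1.0
spot (np.float64(294.35126162018594), np.float64(226.98539176626826), np.int64(1506), np.int64(160)) pred cross [292.73801706 221.66440217] J px/mm [[-0.312, -0.146], [-0.005, -0.398]]
off mm (y,z) [ -4.98 -11.54]
off mm (y,z) [-5.16 -8.37]
top (np.float64(262.62142857142857), np.float64(197.175), np.int64(840), np.int64(168)) [260.67031347 194.52092024]
```

```bash
python3 drive.py '[[0.0011,-0.001,0,0,0,0],[0,0,0,0,0,-0.08],[0,0,0,0,0,-0.12],[0,0,0,0,0,-0.12],[0,0,0,0,0,-0.12],[0,0,0,0,0,-0.12],[0,0,0,0,0,-0.07],[0,0,0,0,0,0],[0,0,0,0,0,0]]'; python3 spot.py
```

```text
time: 23.93
tcp_pos: [0.484, -0.0006, 0.1287]
tool_rot: [0.001, -0.658, 0.753, -0.002]
force: [8.9, -2.4, -2.6]
opening: 0.0184
grasp_force: 29.6
spot (np.float64(293.0341818181818), np.float64(226.36218181818182), np.int64(1375), np.int64(157)) pred cross [292.73801706 221.66440217] J px/mm [[-0.312, -0.146], [-0.005, -0.398]]
off mm (y,z) [ -0.76 -11.52]
off mm (y,z) [-0.93 -8.35]
top (np.float64(261.07620041753654), np.float64(197.12734864300626), np.int64(958), np.int64(162)) [260.67031347 194.52092024]
```

```bash
python3 drive.py '[[0,0,0,0,0,-0.1],[0,0,0,0,0,0],[0,0,0,0,0,0]]'; python3 spot.py | head -3; python3 drive.py '[[0,0,0,0,0,0],[0,0,0,0,0,0],[0,0,0,0,0,0]]' 0.036;python3 drive.py '[[0,0,-0.01,0,0,0],[0,0,-0.02,0,0,0],[0,0,-0.01,0,0,0],[0,0,0,0,0,0]]'; python3 go.py .4441 .0413 .168 -97 ; python3 spot.py pics/s9.png
```

```text
time: 24.28
tcp_pos: [0.4842, -0.0006, 0.1287]
tool_rot: [0.001, -0.695, 0.719, -0.002]
force: [10.1, -2.6, -2.4]
opening: 0.0189
grasp_force: 29.5
spot (np.float64(292.81152993348115), np.float64(226.20029563932002), np.int64(1353), np.int64(156)) pred cross [292.73801706 221.66440217] J px/mm [[-0.312, -0.146], [-0.005, -0.398]]
off mm (y,z) [ -0.05 -11.38]
off mm (y,z) [-0.22 -8.21]
time: 24.63
tcp_pos: [0.4819, 0.0001, 0.1278]
tool_rot: [-0.0, -0.695, 0.719, 0.0]
force: [1.3, 0.4, 0.1]
opening: 0.0362
grasp_force: 0.0
time: 24.97
tcp_pos: [0.4836, -0.0004, 0.171]
tool_rot: [0.001, -0.695, 0.719, -0.002]
force: [0.6, -0.3, 0.8]
opening: 0.036
grasp_force: 0.0
now [ 4.836e-01 -4.000e-04  1.710e-01] psi -91.98 tilt [ 0.0044 -0.0015] t 24.97 q [-0.27 -0.26 -0.39  1.44 -0.   -1.81] F [ 0.6 -0.3  0.8]
move [-0.0403  0.0409  0.0028] rows>= 2.0 rot [-0.0045 -0.0012  0.0876] rows>= 1.0
spot (np.float64(292.8126843657817), np.float64(226.2013274336283), np.int64(1356), np.int64(157)) pred cross [292.73801706 221.66440217] J px/mm [[-0.312, -0.146], [-0.005, -0.398]]
off mm (y,z) [ -0.05 -11.38]
off mm (y,z) [-0.23 -8.21]
top (np.float64(257.3811518324607), np.float64(200.30366492146598), np.int64(1910), np.int64(167)) [260.67031347 194.52092024]
```

```bash
python3 drive.py '[[-0.012,0.012,0,-0.004,-0.001,0],[-0.018,0.017,0.001,0,0,0],[-0.0087,0.0095,0.001,0,0,0],[0,0,0,0,0,0],[0,0,0,0,0,0]]' ; python3 go.py .4449 .0398 .128 -
```

```text
time: 25.48
tcp_pos: [0.4448, 0.0402, 0.1654]
tool_rot: [-0.001, -0.695, 0.719, 0.002]
force: [0.8, 0.4, 0.6]
opening: 0.0356
grasp_force: 0.0
now [0.4448 0.0402 0.1654] psi -91.93 tilt [-0.0039  0.0006] t 25.48 q [-0.2  -0.37 -0.49  1.46 -0.   -1.74] F [0.8 0.4 0.6]
move [ 0.0004 -0.0002  0.0374] rows>= 1.0 rot [0.004  0.0004 0.    ] rows>= 1.0
```

```bash
python3 drive.py '[[0,0,0.012,0.004,0,0],[0,0,0.014,0,0,0],[0,0,0.008,0,0,0],[0,0,0.002,0,0,0],[0,0,0,0,0,0],[0,0,0,0,0,0]]'; python3 go.py .4449 .0398 .128 -; python3 drive.py '[[0,0,0,0,0,0],[0,0,0,0,0,0],[0,0,0,0,0,0],[0,0,0,0,0,0]]' 0.012 30;  python3 spot.py|head -3
```

```text
time: 25.98
tcp_pos: [0.4454, 0.0396, 0.1304]
tool_rot: [0.0, -0.695, 0.719, -0.0]
force: [0.0, 0.2, 0.3]
opening: 0.0364
grasp_force: 0.0
now [0.4454 0.0396 0.1304] psi -92.01 tilt [0.0006 0.0004] t 25.98 q [-0.21 -0.37 -0.55  1.39  0.   -1.74] F [0.  0.2 0.3]
move [-0.0002  0.0005  0.0024] rows>= 1.0 rot [-0.0006  0.0004 -0.    ] rows>= 1.0
time: 26.32
tcp_pos: [0.4458, 0.0397, 0.1309]
tool_rot: [0.001, -0.695, 0.719, -0.001]
force: [1.5, -0.1, 3.7]
opening: 0.019
grasp_force: 29.5
spot (np.float64(292.7852541159628), np.float64(226.25483178239082), np.int64(1397), np.int64(158)) pred cross [292.73801706 221.66440217] J px/mm [[-0.312, -0.146], [-0.005, -0.398]]
off mm (y,z) [  0.04 -11.54]
off mm (y,z) [-0.13 -8.38]
```

Gripped with little side force. Now I'll turn it clockwise.

```bash
python3 drive.py '[[0,0,0,0,0,0.08],[0,0,0,0,0,0.12],[0,0,0,0,0,0.12],[0,0,0,0,0,0.12],[0,0,0,0,0,0.12],[0,0,0,0,0,0.12],[0,0,0,0,0,0.12],[0,0,0,0,0,0.12],[0,0,0,0,0,0.08],[0,0,0,0,0,0],[0,0,0,0,0,0]]'; python3 spot.py pics/s10.png; python3 - <<'E'
import cv2,numpy as np
a=[cv2.resize(cv2.imread(f'pics/{n}.png')[203:245,280:310],(400,560),interpolation=cv2.INTER_CUBIC) for n in('s7','s10')]
cv2.imwrite('pics/c10.png',np.hstack(a))
E
```

```text
time: 27.33
tcp_pos: [0.4459, 0.0397, 0.1309]
tool_rot: [0.001, -0.265, 0.964, -0.0]
force: [1.5, -0.3, 5.4]
opening: 0.0191
grasp_force: 29.8
spot (np.float64(292.8919939577039), np.float64(223.99018126888217), np.int64(1324), np.int64(160)) pred cross [292.73801706 221.66440217] J px/mm [[-0.312, -0.146], [-0.005, -0.398]]
off mm (y,z) [-0.4 -5.7]
off mm (y,z) [-0.57 -2.53]
top (np.float64(262.1271820448878), np.float64(195.75311720698255), np.int64(802), np.int64(172)) [260.67031347 194.52092024]
```

View pics/c10.png

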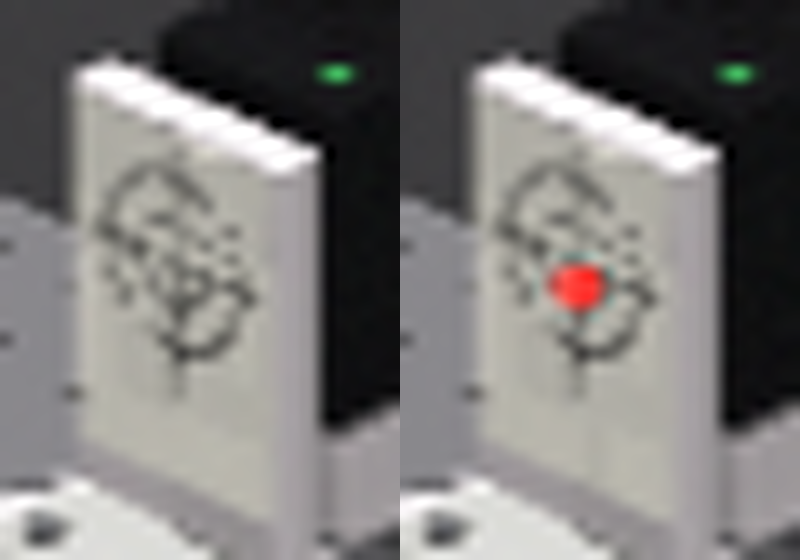

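```bash
python3 - <<'E'
from h import *
s=cv2.imread('pics/s7.png').astype(float).mean(2)
pts={n:proj('scene',[.6604,.0407+y,z])[0] for n,y,z in(('topmid',0,.098),('cross',0,.072),('botmid',0,.020),('topL',.025,.098),('topR',-.025,.098),('L',.025,.072),('R',-.025,.072))}
for k,v in pts.items(): print(k,v.round(2))
print('col293',list(zip(range(207,216),s[207:216,293].round())),list(zip(range(235,250),s[235:250,293].round())))
print('row217',s[217,282:306].round().tolist(),'row 222',s[222,282:306].round().tolist())
# ellipse fit of the large ring by dark pixels at expected radius
from scipy.optimize import least_squares
from spot import J,c
yy,xx=np.mgrid[209:240,285:301];r=s[209:240,285:301]
D=np.linalg.solve(J.T,np.stack([(xx-c[0]).ravel(),(yy-c[1]).ravel()]))
v=r.ravel()
best=[]
for a in np.arange(-3,3.1,.25):
  for b in np.arange(-6,4.1,.25):
    d=np.hypot(D[0]-a,D[1]-b);on=np.exp(-((d-16)/1.2)**2)+np.exp(-((d-8)/1.2)**2);best.append(((v*on).sum()/on.sum(),a,b))
print(sorted(best)[:6])
E
```

```text
topmid [292.6  211.25]
cross [292.74 221.66]
botmid [293.   241.91]
topL [284.79 207.72]
topR [300.6  214.87]
L [284.99 218.04]
R [300.66 225.37]
col293 [(207, np.float64(16.0)), (208, np.float64(14.0)), (209, np.float64(71.0)), (210, np.float64(245.0)), (211, np.float64(251.0)), (212, np.float64(211.0)), (213, np.float64(179.0)), (214, np.float64(143.0)), (215, np.float64(143.0))] [(235, np.float64(179.0)), (236, np.float64(179.0)), (237, np.float64(179.0)), (238, np.float64(180.0)), (239, np.float64(152.0)), (240, np.float64(147.0)), (241, np.float64(147.0)), (242, np.float64(139.0)), (243, np.float64(199.0)), (244, np.float64(219.0)), (245, np.float64(219.0)), (246, np.float64(129.0)), (247, np.float64(130.0)), (248, np.float64(171.0)), (249, np.float64(221.0))]
row217 [62.0, 62.0, 61.0, 113.0, 175.0, 161.0, 130.0, 144.0, 170.0, 171.0, 160.0, 120.0, 106.0, 147.0, 172.0, 171.0, 170.0, 169.0, 165.0, 165.0, 157.0, 132.0, 24.0, 16.0] row 222 [138.0, 138.0, 138.0, 155.0, 187.0, 167.0, 150.0, 159.0, 127.0, 166.0, 127.0, 129.0, 178.0, 179.0, 159.0, 127.0, 175.0, 166.0, 159.0, 164.0, 157.0, 132.0, 24.0, 18.0]
[(np.float64(125.84006125120221), np.float64(0.75), np.float64(-1.75)), (np.float64(126.0679194181146), np.float64(1.0), np.float64(-1.75)), (np.float64(126.07323187627188), np.float64(0.5), np.float64(-1.75)), (np.float64(126.1042747241901), np.float64(0.75), np.float64(-2.0)), (np.float64(126.27593220889597), np.float64(0.75), np.float64(-1.5)), (np.float64(126.32564665428247), np.float64(1.0), np.float64(-2.0))]
```

The spot is a little below the cross. The cross centre fits at about (292.5, 222.3) and the spot is at (292.9, 224.0), so I'll turn a bit further.

```bash
python3 drive.py '[[0,0,0,0,0,0.08],[0,0,0,0,0,0.12],[0,0,0,0,0,0.12],[0,0,0,0,0,0.12],[0,0,0,0,0,0.12],[0,0,0,0,0,0.04],[0,0,0,0,0,0],[0,0,0,0,0,0]]'; python3 spot.py pics/s11.png
```

```text
time: 28.1
tcp_pos: [0.4459, 0.0397, 0.1309]
tool_rot: [0.001, 0.032, 1.0, -0.0]
force: [3.2, -1.5, 4.6]
opening: 0.0191
grasp_force: 29.8
spot (np.float64(292.8434712084347), np.float64(222.19221411192214), np.int64(1233), np.int64(159)) pred cross [292.73801706 221.66440217] J px/mm [[-0.312, -0.146], [-0.005, -0.398]]
off mm (y,z) [-0.32 -1.21]
off mm (y,z) [-0.49  1.96]
top (np.float64(262.00967741935483), np.float64(195.1516129032258), np.int64(930), np.int64(182)) [260.67031347 194.52092024]
```

```bash
python3 drive.py '[[0,0,0,0,0,0],[0,0,0,0,0,0],[0,0,0,0,0,0]]' 0.036;python3 drive.py '[[0,0,-0.01,0,0,0],[0,0,-0.02,0,0,0],[0,0,-0.01,0,0,0],[0,0,0,0,0,0],[0,0,0,0,0,0]]'; python3 go.py .4843 -.0004 .17 - ; python3 spot.py | head -2
```

```text
time: 28.45
tcp_pos: [0.4445, 0.0401, 0.1296]
tool_rot: [-0.0, 0.032, 0.999, 0.0]
force: [0.5, -0.6, -0.3]
opening: 0.0361
grasp_force: 0.0
time: 28.87
tcp_pos: [0.4455, 0.0398, 0.1706]
tool_rot: [0.001, 0.032, 0.999, 0.0]
force: [0.3, 0.0, -0.4]
opening: 0.036
grasp_force: 0.0
now [0.4455 0.0398 0.1706] psi 176.34 tilt [0.0018 0.0003] t 28.87 q [-0.21 -0.38 -0.48  1.47  0.   -0.14] F [ 0.3  0.  -0.4]
move [-0.0412 -0.0377  0.0007] rows>= 2.0 rot [0.0004 0.0017 0.    ] rows>= 1.0
spot (np.float64(292.83087027914615), np.float64(222.09195402298852), np.int64(1218), np.int64(159)) pred cross [292.73801706 221.66440217] J px/mm [[-0.312, -0.146], [-0.005, -0.398]]
off mm (y,z) [-0.28 -0.97]
```

```bash
python3 drive.py '[[-0.012,-0.011,0,0,0.0015,0],[-0.018,-0.017,0,0,0,0],[-0.011,-0.0095,0,0,0,0],[0,0,0,0,0,0],[0,0,0,0,0,0]]' >/dev/null; python3 go.py .4845 -.0006 .1305 - ; python3 drive.py '[[0,0,0.012,0,0,0],[0,0,0.014,0,0,0],[0,0,0.008,0,0,0],[0,0,0.004,0,0,0],[0,0,0,0,0,0]]' | grep pos; python3 drive.py '[[0,0,0,0,0,0],[0,0,0,0,0,0],[0,0,0,0,0,0],[0,0,0,0,0,0]]' 0.012 30; python3 spot.py|head -2
```

```text
now [ 4.831e-01 -2.000e-04  1.690e-01] psi 176.29 tilt [-0.0031  0.0012] t 29.38 q [-0.27 -0.26 -0.38  1.45  0.   -0.21] F [-0.9  0.8 -0.3]
move [-0.0016 -0.0003  0.0385] rows>= 1.0 rot [ 0.001  -0.0031 -0.    ] rows>= 1.0
tcp_pos: [0.4825, 0.0005, 0.1307]
time: 30.13
tcp_pos: [0.4836, 0.0008, 0.1326]
tool_rot: [-0.0, 0.032, 1.0, 0.001]
force: [-0.7, 4.9, -0.5]
opening: 0.0186
grasp_force: 29.5
spot (np.float64(292.83237469186525), np.float64(222.0936729663106), np.int64(1217), np.int64(158)) pred cross [292.73801706 221.66440217] J px/mm [[-0.312, -0.146], [-0.005, -0.398]]
off mm (y,z) [-0.29 -0.97]
```

```bash
python3 drive.py '[[0,0,0,0,0,-0.1],[0,0,0,0,0,-0.1],[0,0,0,0,0,-0.02],[0,0,0,0,0,0],[0,0,0,0,0,0]]'; python3 spot.py; python3 drive.py '[[0,0,0,0,0,0],[0,0,0,0,0,0],[0,0,0,0,0,0]]' 0.036 | grep pos;python3 drive.py '[[0,0,-0.01,0,0,0],[0,0,-0.02,0,0,0],[0,0,-0.03,0,0,0],[0,0,-0.02,0,0,0],[0,0,0,0,0,0],[0,0,0,0,0,0]]';python3 spot.py pics/s12.png; python3 - <<'E'
from h import *
t=bot.get_image('top');cv2.imwrite('pics/t12.png',t[:,:,::-1]);s=cv2.imread('pics/s12.png')
cv2.imwrite('pics/c12.png',np.hstack([cv2.resize(s[203:245,280:310],(400,560),interpolation=cv2.INTER_CUBIC),cv2.resize(t[180:215,245:280,::-1],(400,400),interpolation=cv2.INTER_CUBIC)]) if 0 else np.hstack([cv2.resize(s[203:245,280:310],(400,560),interpolation=cv2.INTER_CUBIC),cv2.copyMakeBorder(cv2.resize(np.ascontiguousarray(t[180:215,245:280,::-1]),(400,400),interpolation=cv2.INTER_CUBIC),0,160,0,0,0)]))
E
```

```text
time: 30.65
tcp_pos: [0.4836, 0.0006, 0.1326]
tool_rot: [-0.0, -0.077, 0.997, 0.001]
force: [-1.6, 5.4, 1.2]
opening: 0.0186
grasp_force: 29.6
spot (np.float64(292.55167055167055), np.float64(221.89199689199688), np.int64(1287), np.int64(157)) pred cross [292.73801706 221.66440217] J px/mm [[-0.312, -0.146], [-0.005, -0.398]]
off mm (y,z) [ 0.61 -0.8 ]
off mm (y,z) [0.44 2.37]
top (np.float64(258.190518783542), np.float64(197.33363148479427), np.int64(1118), np.int64(191)) [260.67031347 194.52092024]
tcp_pos: [0.4839, -0.0004, 0.1326]
time: 31.5
tcp_pos: [0.4846, -0.0005, 0.2141]
tool_rot: [0.001, -0.078, 0.997, -0.0]
force: [-0.6, 0.5, -0.0]
opening: 0.0363
grasp_force: 0.0
spot (np.float64(292.5503875968992), np.float64(221.8922480620155), np.int64(1290), np.int64(157)) pred cross [292.73801706 221.66440217] J px/mm [[-0.312, -0.146], [-0.005, -0.398]]
off mm (y,z) [ 0.61 -0.8 ]
off mm (y,z) [0.44 2.37]
top (np.float64(259.0642591609134), np.float64(200.34112232253497), np.int64(5649), np.int64(146)) [260.67031347 194.52092024]
```

View pics/c12.png

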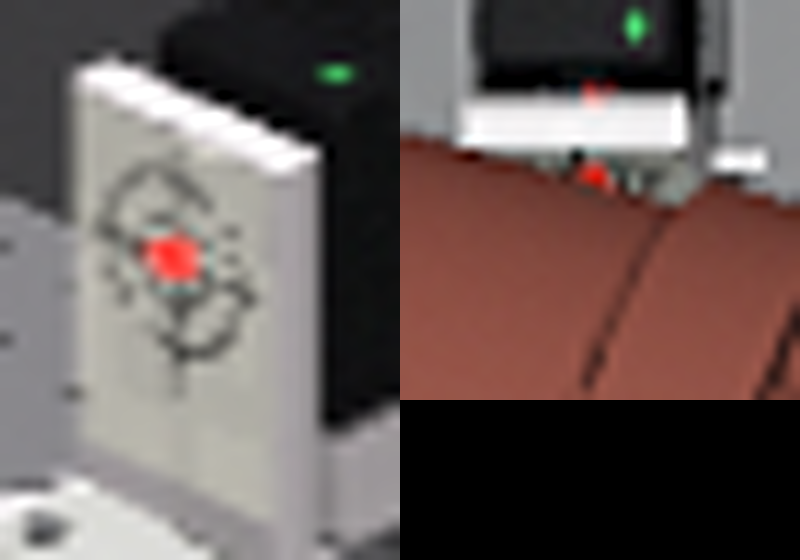

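The spot sits on the cross centre in the scene crop: spot at about (173,259), ring centre at about (176,260). The gripper is clear of everything, so I'll hand the job in.

```bash
python3 drive.py '[[0,0,-0.005,0,0,0],[0,0,0,0,0,0],[0,0,0,0,0,0]]' | head -3; python3 -c "
from rig import bot
print(bot.job_done())"
```

```text
time: 31.9
tcp_pos: [0.4836, -0.0002, 0.217]
tool_rot: [-0.001, -0.078, 0.997, 0.0]
the job is handed in; nothing more can be done
None
```

I handed the job in at 31.9 s; no verdict came back. The target stands in its nest with the cross towards the mirror, the laser was switched on only after that, and the red spot measures within about 1 mm of the cross centre, inside the small ring.

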